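Hang the hand mirror on the pegboard by its keyhole

TASK

The wooden hand mirror is lying glass-up on the dresser. First prop it in the small steel stand, glass up and handle upwards, and let go of it there; then take it again by the end of its handle and hang it on the pegboard's steel button-headed peg: slide the wide part of the keyhole over the head and pull the mirror down until the narrow slot is fully home on the peg, glass facing out into the room. Leave it hanging freely, handle up, and leave the other things on the dresser where they are.

Things in the scene. Friction and masses are not known exactly. Their poses are not given: they have to be found in the camera images.
- mirror: Flat pale-wood hand mirror, rigid, 10 mm thick, about 120 g, lying on its back at the start. Origin on the back under the head's middle; +x to the handle's end, +z out of the glass. Head 100 x 90 mm (x -50 to 50), handle 34 mm wide (x 50 to 140). Keyhole through the handle: 22 mm wide hole, then towards the handle's end a 12 mm slot ending at x = 84; solid beyond. Mass centre near x = 40.
- mirror_hole (a point): Middle of the wide part of the keyhole, half way through the thickness: (62, 0, 5) mm in the mirror's axes.
- mirror_slot (a point): Where the middle of the peg's shank sits when the slot is fully home, half way through the thickness: (80, 0, 5) mm in the mirror's axes.
- mirror_end (a point): Middle of the free end of the handle: (140, 0, 5) mm in the mirror's axes.
- mirror_front (a point): A point in the air 50 mm straight out of the middle of the glass: (0, 0, 60) mm in the mirror's axes. It tells which way the glass faces.
- stand: Fixed steel stand 80 mm wide (y), 90 mm high; origin on the dresser top under its base. Back rest 70 mm wide, 88 mm long, 50 degrees from horizontal, rising towards +x: the mirror leans on it, lower edge in the channel at its foot, handle free above and towards +x, glass up and towards -x. Channel 20 mm wide square to the back rest; its lip rises 10 mm along the back rest above the channel floor.
- stand_seat (a point): Middle of the line where the back rest meets the floor of the channel, at (-40, 0, 22) mm in the stand's axes: the lower edge of the mirror's back comes here.
- board: Fixed white pegboard 300 mm wide (y), 176 mm high, 8 mm thick. Perforated face towards its -x, leaning back 8 degrees (top farther to +x). Origin: middle of the line where the face meets the dresser top; z vertical. Near each side edge, 125 mm from the middle, two 28 mm plastic hooks, not used.
- peg: Fixed steel button-headed peg, square out of the board's face: it points to -x and 8 degrees up. Shank 8 mm thick, 20 mm long from board to head (24 mm collar, 2 mm thick, against the board); head 16 mm wide, 5 mm thick. The only such head, near the board's middle, 18 mm below its top edge. Origin: on the board's face in the peg's middle; axes as the board's (x into the board, z vertical).
- compact: Bystander: round black compact, 80 mm in diameter, 21 mm high. Origin under its middle.
- cologne: Bystander: clear glass cologne bottle 58 x 34 mm, 112 mm high with its black cap. Origin under its middle.
- pin_tin: Bystander: flat steel tin 95 x 60 x 22 mm. Origin under its middle.
- roller: Bystander: rose silicone face roller about 145 mm long, 34 mm high, lying down. Origin under its neck.
- hair_clip: Bystander: metal hair clip 75 x 20 mm, 22 mm high. Origin under its middle.
- dish: Bystander: white china dish, 90 mm in diameter, 30 mm high. Origin under its middle.
Things that resemble listed ones, but are neither listed nor needed, are in the scene too. Of the things shaped like the stand, the steel one is meant.

How it is judged:
By the outcome, as a careful person would: the job done as asked, in the order asked, and still so for the second after the job is handed in, with the robot touching nothing.
It also fails if it takes over 58 s, if anything falls off the work surface, if the arm or the gripper's body presses on something with over 40 N, if the wrist force passes 120 N, or if a joint passes its speed limit or range.

ROBOT

A 6-joint arm with a two-finger parallel gripper is mounted at the origin on the work surface. World frame = base frame: x ahead of the robot, y to its left, z up, the work surface at z = 0. Lengths are in m, angles in rad, forces in N, time in s.
With the tool pointing down it reaches from about 0.35 to 0.775 m from the base axis. Payload 7.3 kg.
Tool frame: the origin (TCP) lies on the mounting face of the last link; the fingertips stand 178 mm ahead of it and the grasp point (between the pads) lies 159 mm ahead of it (robot.tcp_to_tips is the distance from the TCP to the fingertips, in m); z points along the fingers, y is the direction in which the jaws open and shut (so a half turn about z gives the same grasp; the last joint's range is limited). The gripper opens to 92 mm and grips with 3 to 60 N. Pads are 19 mm wide; open, the fingers measure 130 mm over their backs; the gripper's body (75 mm by 190 mm) begins 47 mm behind the grasp point.
Start: joints at [-1.336, 0.342, 1.524, -0, 1.275, -0.146], TCP at [0.195, -0.487, 0.405] pointing down, gripper open.
Joint ranges: [-2.53, 2.53], [-0.77, 2.02], [0.04, 2.7], [-1, 4.14], [0.28, 2.66], [-3.11, 3.11]. Speed limits (rad/s): [2.57, 2.57, 3.14, 3.14, 3.14, 3.14].

INTERFACE

Orientations are given as [roll, pitch, yaw] about the fixed x, y, z axes, in that order (R = Rz(yaw) Ry(pitch) Rx(roll)).
In Python, from cell import robot, viewer gives the robot as it stands.
- The arm moves only by the shell command python3 -m creep 'ROWS' [OPENING] [FORCE]. ROWS is JSON, a list that holds one entry, the list of rows, each a list of 6 numbers: the shift along the world's x, y, z in mm, then the turn, a rotation vector about the world's x, y, z in degrees. A call has 1 to 5 rows; each row shifts and turns the pose as measured when the row begins; what a row does not reach is not made up. A row lasts 1/12 s, in which the tool goes at most 41.7 mm and 7.16 degrees, less where a joint would pass 70% of its speed; a pose out of reach is approached as far as the arm can. A call with a gripper value outside its range is refused whole. OPENING is the closure, from -1 (fully open) to 1 (shut), set as the call begins (- or left out, the last holds). The fingers move at their own pace and stop on an object; FORCE is the grip in N (left out, the last holds). Time passes only in rows, so rows that do not move let the fingers close. It gives the time, the measured TCP pose, the force and the opening at its end, in the units of the state.
- robot.observe(): the state, without advancing time (a new reading comes with each control period).
- viewer.read_camera(name): name is "scene" or "top" or "wrist"; returns the picture (420x560x3 uint8, blue, green, red); there is no depth.
- viewer.camera_model(name): a dict with "fx", "fy", "cx", "cy" (pixels), "k1" (the pictures are not rectified: a ray, as slopes to the right and down, at radius r is drawn at 1 + k1 r^2 times it, then the intrinsics apply), "pose" (4x4, takes a point from camera to world coordinates); the wrist camera has in their place "mount" (4x4, takes a point from camera to tool coordinates, whose origin is the TCP and whose axes are the flange's). Camera axes: x right, y up, looking along -z (the intrinsics and any distortion apply to the point x, -y, -z); pixel columns grow to the right and rows downward; lengths in m; the calibration is good to about 2 mm. A picture is of the moment at which its call begins: read the wrist's pose just before it. camera_model takes no time and is no camera call.
- robot.hand_in(): hands the job in, once; it reports no verdict.
The state is a dict: "time": time; "qpos": joint angles; "qvel": joint speeds; "joint_efforts": joint torques, N m; "tool_pos": TCP position; "tool_rot": TCP orientation; "contact_force": force on the tool from outside, world axes, zero at the start; "torque": the same for the moment, N m; "opening": finger opening in m.
Only numpy, scipy, OpenCV 4.12 (cv2) and the standard library are available. Lean on these libraries where they do the work, as an engineer would, in place of code of your own. Each camera call takes 0.05 s, during which the arm holds its last target. There are 200 camera calls.

## Working session

There is one attempt and no reset: what is moved stays moved. The work goes in short steps, Python scripts to look and compute and a shell command to move; the robot and the scene stay as the last step left them, time stands still between calls to the robot, and variables do not carry over. Pictures are saved under pics/ and viewed, about 8 in all and at most 12, crops included, and the job is handed in when it is done.

```bash
mkdir -p pics; ls; cat > h.py <<'E'
import numpy as np, cv2
from cell import robot, viewer
from scipy.spatial.transform import Rotation as R
def T(s):
    M=np.eye(4);M[:3,:3]=R.from_euler('xyz',s['tool_rot']).as_matrix();M[:3,3]=s['tool_pos'];return M
def campose(name,s=None):
    m=viewer.camera_model(name)
    return m, (T(s or robot.observe())@np.array(m['mount']) if 'mount' in m else np.array(m['pose']))
def ray(name,u,v,s=None):
    m,P=campose(name,s)
    x=(u-m['cx'])/m['fx'];y=(v-m['cy'])/m['fy'];r0=np.hypot(x,y);r=r0
    for _ in range(20): r=r0/(1+m['k1']*r*r)
    k=r/r0 if r0>0 else 1
    d=P[:3,:3]@np.array([x*k,-y*k,-1.]);return P[:3,3],d/np.linalg.norm(d)
def onz(name,u,v,z,s=None):
    o,d=ray(name,u,v,s);return o+d*(z-o[2])/d[2]
def tri(obs):
    A=np.zeros((3,3));b=np.zeros(3);L=[]
    for o in obs:
        c,d=ray(*o);M=np.eye(3)-np.outer(d,d);A+=M;b+=M@c;L.append((c,M))
    p=np.linalg.solve(A,b);return p,[np.linalg.norm(M@(p-c)) for c,M in L]
def proj(name,p,s=None):
    m,P=campose(name,s);q=np.linalg.inv(P)@np.append(p,1);x=q[0]/-q[2];y=-q[1]/-q[2]
    k=1+m['k1']*(x*x+y*y);return np.array([m['fx']*x*k+m['cx'],m['fy']*y*k+m['cy']])
E
python3 - <<'E'
from h import *
for n in('scene','top'):
    cv2.imwrite(f'pics/{n}0.png',cv2.resize(viewer.read_camera(n),(800,600),interpolation=cv2.INTER_CUBIC))
    print(n,np.round(campose(n)[1],3).tolist())
print(np.round(np.array(viewer.camera_model('wrist')['mount']),3).tolist(), {k:v for k,v in viewer.camera_model('wrist').items() if k!='mount'})
print(robot.observe())
E
```

```text
pics
scene [[-0.897, -0.291, 0.332, 0.937], [0.441, -0.611, 0.658, 0.833], [0.011, 0.736, 0.676, 0.987], [0.0, 0.0, 0.0, 1.0]]
top [[-0.008, 0.995, -0.097, 0.337], [-1.0, -0.008, -0.004, -0.032], [-0.004, 0.097, 0.995, 1.729], [0.0, 0.0, 0.0, 1.0]]
[[0.001, 0.953, 0.304, 0.082], [1.0, -0.001, -0.001, 0.001], [-0.0, 0.304, -0.953, 0.019], [0.0, 0.0, 0.0, 1.0]] {'fx': 372.24385326104783, 'fy': 372.24385326104783, 'cx': 276.6266920397028, 'cy': 209.92195275304596, 'k1': -0.08504555403174503}
{'time': 0.1, 'qpos': array([-1.33599436e+00,  3.42653530e-01,  1.52490517e+00,  1.74743383e-05,
        1.27538556e+00, -1.46016759e-01]), 'qvel': array([ 0.00107539, -0.00194829, -0.00316588, -0.00154803,  0.00119852,
       -0.00136942]), 'joint_efforts': array([ 1.45248472e-03, -4.32003951e+01, -2.44694513e+01,  7.19036884e-02,
        5.26618038e-02, -6.25449115e-05]), 'tool_pos': array([ 0.1951205 , -0.48727248,  0.40411974]), 'tool_rot': array([-3.14025786e+00, -2.13189135e-04,  3.80813485e-01]), 'contact_force': array([-0.14333371,  0.16988488,  0.24010261]), 'torque': array([ 0.06602042,  0.03177701, -0.00932389]), 'opening': 0.09170064160006537}
```

View pics/scene0.png

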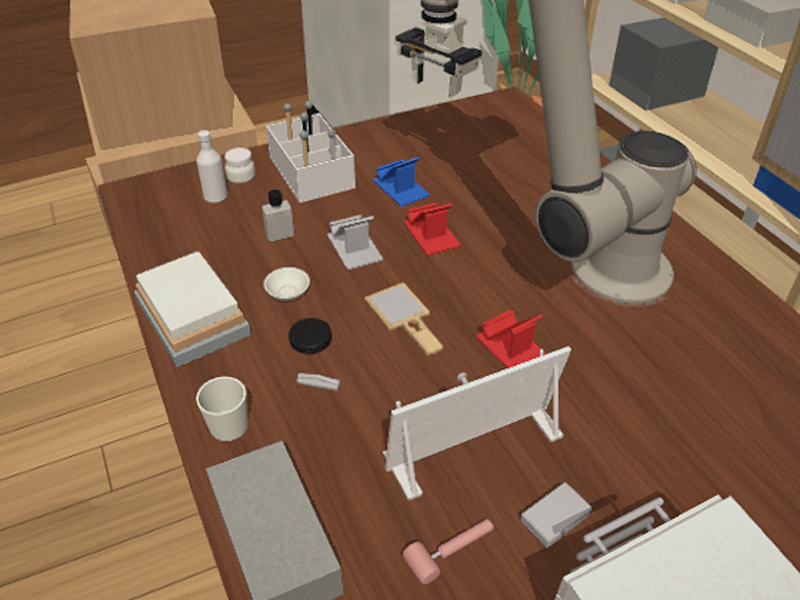

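View pics/top0.png

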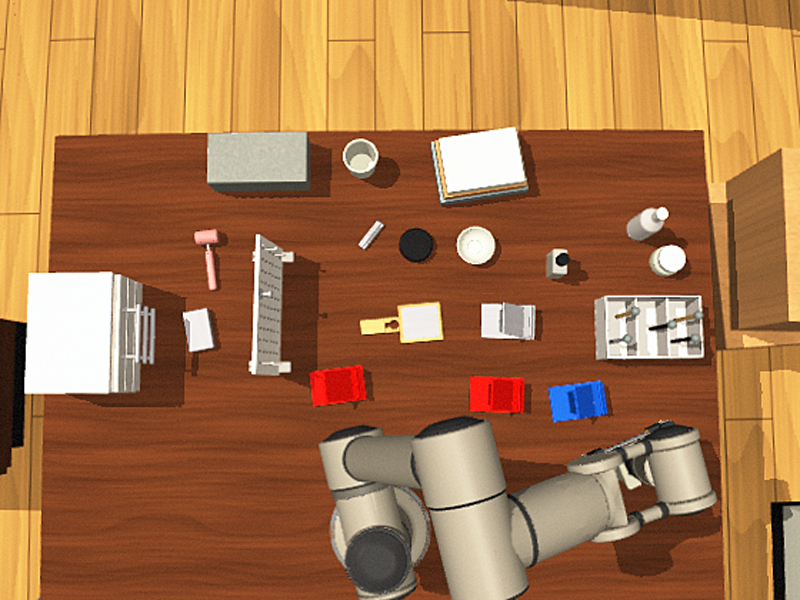

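Scene view: the mirror is at (400,315), the steel stand at (355,240), and the peg head at (463,378) behind the board's top edge. Top view: mirror head at (420,322), handle end at (361,327), steel stand at (508,320), and peg at (267,293). The board face looks right, which is world −y.

```bash
python3 - <<'E'
from h import *
k=.7
def o(u,v,z): return np.round(onz('top',u*k,v*k,z),4)
print('mir end',o(361,327,.01),'head far',o(441,322,.01), 'slot/hole',o(392,325,.01))
print('stand corners',o(481,304,0),o(535,304,.0),o(535,339,0),o(482,338,0))
p,e=tri([('scene',463*k,377*k),('top',271*k,293.5*k)]);print('peg head',p,e)
print('board top ends from top', o(258,236,.174),o(253,373,.174))
p,e=tri([('scene',568*k,350*k),('top',253*k,374*k)]);print('board end',p,e)
p,e=tri([('scene',391*k,412*k),('top',258*k,235*k)]);print('board end2',p,e)
for n in('scene','top'):
    im=viewer.read_camera(n); 
    x,y,w,h=(210,140,190,142) if n=='scene' else (160,150,230,130)
    c=cv2.resize(im[y:y+h,x:x+w],None,fx=(f:=min(800/w,600/h)),fy=f,interpolation=cv2.INTER_CUBIC);print(n,x,y,f)
    cv2.imwrite(f'pics/{n}c.png',c)
E
```

```text
mir end [0.4664 0.0416 0.01  ] head far [ 0.4766 -0.1456  0.01  ] slot/hole [ 0.4705 -0.0309  0.01  ]
stand corners [ 0.5193 -0.2413  0.    ] [ 0.5183 -0.3692  0.    ] [ 0.4355 -0.367   0.    ] [ 0.4389 -0.2421  0.    ]
peg head [0.52916541 0.22980664 0.15372027] [np.float64(0.0005361347854429999), np.float64(0.0005361347854430173)]
board top ends from top [0.6518 0.2554 0.174 ] [0.3586 0.2631 0.174 ]
board end [0.35851079 0.26312409 0.16515617] [np.float64(0.0025155562649910373), np.float64(0.0025155562649911275)]
board end2 [0.65744734 0.25503304 0.16860989] [np.float64(0.0026911369214000424), np.float64(0.0026911369214000403)]
scene 210 140 4.2105263157894735
top 160 150 3.4782608695652173
```

View pics/topc.png

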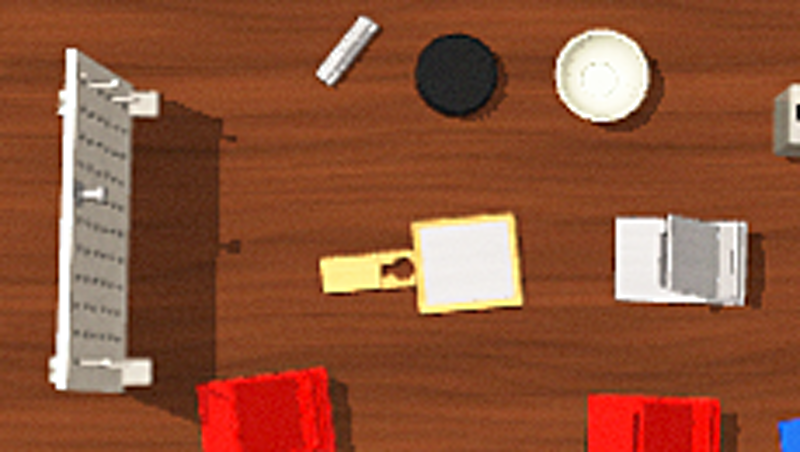

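View pics/scenec.png

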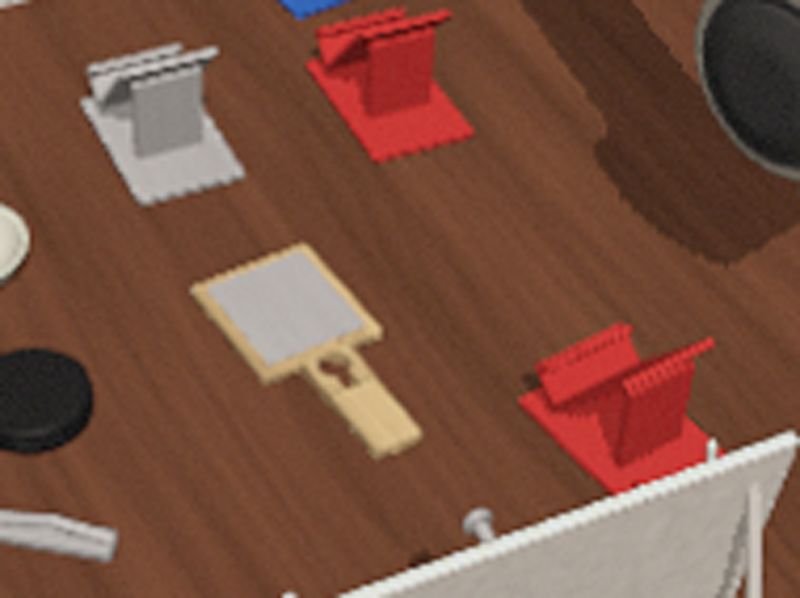

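The top crop confirms the steel stand's rest rises towards +y, with its channel at the −y end. The mirror handle already points +y and the peg sticks out towards −y. I'll move to a wrist view over the mirror and stand.

```bash
python3 -m creep '[[[23,30.6,2,0,0,5.8],[23,30.6,2,0,0,5.8],[23,30.6,2,0,0,5.8],[23,30.6,2,0,0,5.8]]]' >/dev/null; python3 -m creep '[[[23,30.6,2,0,0,5.8],[23,30.6,2,0,0,5.8],[23,30.6,2,0,0,5.8],[23,30.6,2,0,0,5.8]]]' ; python3 -m creep '[[[23,30.6,2,0,0,5.8],[23,30.6,2,0,0,5.8],[23,30.6,2,0,0,5.8],[23,30.6,2,0,0,5.8]]]' ; python3 -m creep '[[[0,0,0,0,0,0]]]'
python3 - <<'E'
from h import *
s=robot.observe(); print(s)
im=viewer.read_camera('wrist'); cv2.imwrite('pics/w1.png',cv2.resize(im,(800,600),interpolation=cv2.INTER_CUBIC))
E
```

```text
time: 0.87
tool_pos: [0.3798, -0.237, 0.4184]
tool_rot: [-3.139, 0.001, 1.212]
contact_force: [1.2, -1.1, 0.5]
opening: 0.0918
time: 1.2
tool_pos: [0.4746, -0.1071, 0.427]
tool_rot: [-3.14, 0.001, 1.638]
contact_force: [1.9, -1.3, 0.5]
opening: 0.0916
time: 1.28
tool_pos: [0.4771, -0.1024, 0.4273]
tool_rot: [3.141, -0.0, 1.648]
contact_force: [-0.7, 0.3, -0.3]
opening: 0.0915
{'time': 1.2833, 'qpos': array([-3.68759391e-01,  2.55857482e-01,  1.58270007e+00,  4.97543173e-04,
        1.30281446e+00, -4.46432855e-01]), 'qvel': array([-0.04190125, -0.0134353 ,  0.03760756, -0.05583645,  0.00248355,
        0.02076472]), 'joint_efforts': array([  1.90608948, -37.95596838, -25.01344621,   0.31236975,
         0.16308813,  -0.26423601]), 'tool_pos': array([ 0.47707517, -0.10238114,  0.42726556]), 'tool_rot': array([ 3.14118650e+00, -3.37537520e-04,  1.64833817e+00]), 'contact_force': array([-0.70178519,  0.2831302 , -0.28503867]), 'torque': array([-0.0144294 , -0.05478512, -0.00092112]), 'opening': 0.09152006663710655}
```

View pics/w1.png

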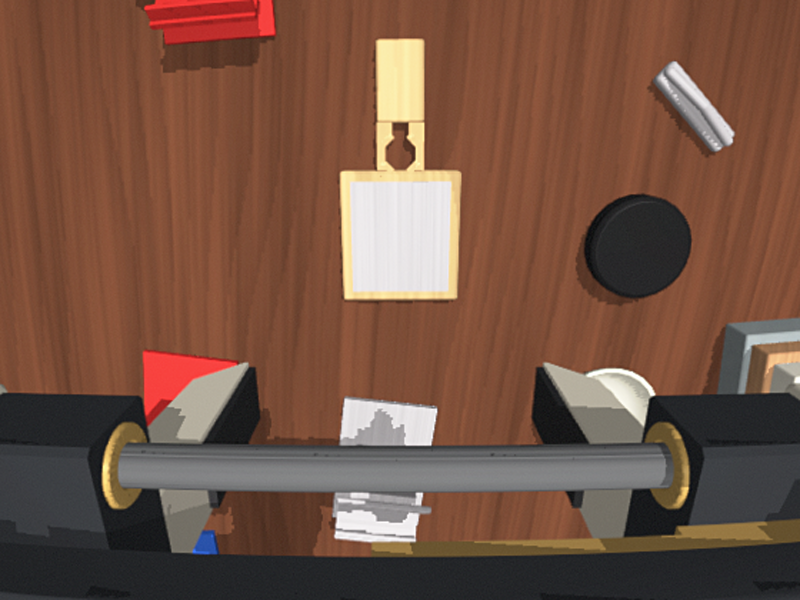

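The wrist view shows the mirror upright in the image: end corners (376,40) and (424,40), slot end (401,122), head bottom corners (344,299) and (457,299). The stand's base edge runs (344,399)–(437,407). The edge at (333,508)–(430,512) looks like the top of the rest.

```bash
python3 - <<'E'
from h import *
k=.7
for n,u,v,z in [('endL',376,40,.01),('endR',424,40,.01),('slotend',401,122,.01),('headTL',340,171,.01),('headTR',461,171,.01),('headBR',457,299,.01),('headBL',344,299,.01),
 ('baseL',344,399,.004),('baseR',437,407,.004),('restL',333,508,.0894),('restR',430,512,.0894),('chanL',334,540,.03),('chanR',416,543,.03)]:
    print(n,np.round(onz('wrist',u*k,v*k,z),4))
# rest top edge from top+scene crops
def top(u,v): return ('top',160+u/3.478,150+v/3.478)
def sc(u,v): return ('scene',210+u/4.2105,140+v/4.2105)
print('rest top edge, top cam z=.089:',[np.round(onz(*top(*q),.089),4) for q in((668,214),(661,288))])
for a,b in (((668,214),(92,98)),((661,288),(218,50))): print(tri([top(*a),sc(*b)]))
print('base corners top:',[np.round(onz(*top(*q),.004),4) for q in((617,218),(616,299),(745,222),(744,304))])
E
```

```text
endL [0.451  0.0373 0.01  ]
endR [0.4842 0.0398 0.01  ]
slotend [ 0.4725 -0.0164  0.01  ]
headTL [ 0.4305 -0.0542  0.01  ]
headTR [ 0.5191 -0.0476  0.01  ]
headBR [ 0.5268 -0.1459  0.01  ]
headBL [ 0.4381 -0.1525  0.01  ]
baseL [ 0.4415 -0.2439  0.004 ]
baseR [ 0.5213 -0.2456  0.004 ]
restL [ 0.443  -0.2879  0.0894]
restR [ 0.5141 -0.286   0.0894]
chanL [ 0.4401 -0.3727  0.03  ]
chanR [ 0.5134 -0.3703  0.03  ]
rest top edge, top cam z=.089: [array([ 0.5136, -0.2798,  0.089 ]), array([ 0.4455, -0.2719,  0.089 ])]
(array([ 0.52593736, -0.28923563,  0.05822806]), [np.float64(0.010055362283737813), np.float64(0.010055362283738068)])
(array([ 0.44636342, -0.27259646,  0.08721273]), [np.float64(0.0008870732597996132), np.float64(0.0008870732597996331)])
base corners top: [array([ 0.5192, -0.2432,  0.004 ]), array([ 0.4408, -0.2407,  0.004 ]), array([ 0.5144, -0.3673,  0.004 ]), array([ 0.4349, -0.3642,  0.004 ])]
```

```bash
python3 -m creep '[[[0,-40,-6,0,0,-1],[0,-40,-6,0,0,-1],[0,-40,-6,0,0,-1],[0,-40,-6,0,0,-1],[0,-40,-6,0,0,-1]]]' ; python3 -m creep '[[[0,-20,0,0,0,-1],[0,0,0,0,0,0]]]'
python3 - <<'E'
from h import *
s=robot.observe(); print(s['tool_pos'],s['tool_rot'])
im=viewer.read_camera('wrist'); cv2.imwrite('pics/w2full.png',im); cv2.imwrite('pics/w2.png',cv2.resize(im[0:315,140:560],(800,600),interpolation=cv2.INTER_CUBIC))
E
```

```text
time: 1.75
tool_pos: [0.4734, -0.3048, 0.3972]
tool_rot: [-3.141, 0.0, 1.562]
contact_force: [0.8, 0.4, -0.4]
opening: 0.0917
time: 1.92
tool_pos: [0.4698, -0.3345, 0.3945]
tool_rot: [-3.138, 0.001, 1.531]
contact_force: [-0.7, -0.5, -1.1]
opening: 0.0917
[ 0.46977938 -0.33452735  0.39448747] [-3.13761443e+00  1.17183994e-03  1.53087437e+00]
```

View pics/w2.png

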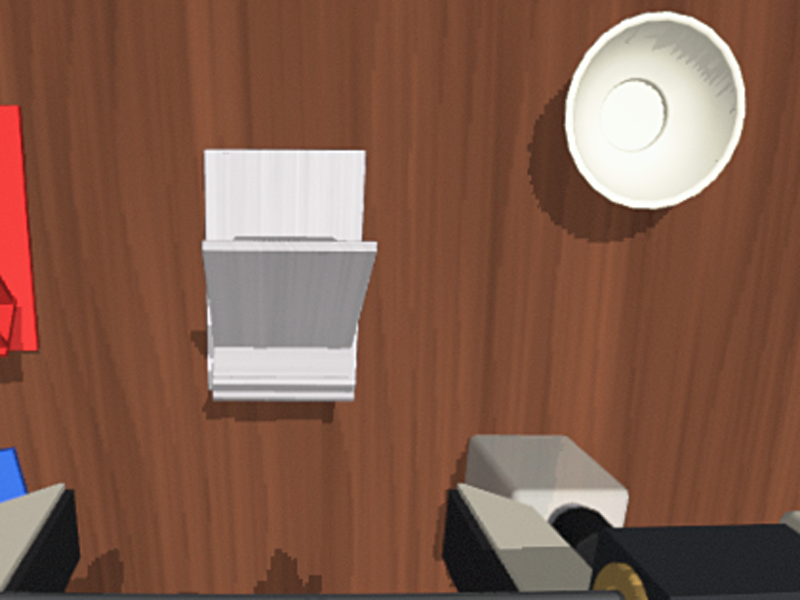

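Clear view of the steel stand, in crop pixels: rest top front edge at (205,250)–(374,250), seat line at (215,347)–(357,347), base front edge at (205,150)–(365,150).

```bash
python3 - <<'E'
from h import *
f=lambda U,V,z: onz('wrist',140+U/1.9048,V/1.9048,z)
for n,U,V,z in [('topL',205,250,.0894),('topR',374,250,.0894),('seatL',215,347,.022),('seatR',357,347,.022),('baseL',205,150,.004),('baseR',365,150,.004),('lipL',213,376,.035),('lipR',355,376,.035)]:
    print(n,np.round(f(U,V,z),4))
yaw=np.radians(87.7);X=np.array([np.cos(yaw),np.sin(yaw),0])
tm=(f(205,250,.0894)+f(374,250,.0894))/2; print('seat from top',tm-X*.0566,'seat direct',(f(215,347,.022)+f(357,347,.022))/2)
E
```

```text
topL [ 0.4479 -0.2796  0.0894]
topR [ 0.5152 -0.2821  0.0894]
seatL [ 0.4443 -0.3354  0.022 ]
seatR [ 0.517  -0.3381  0.022 ]
baseL [ 0.4435 -0.2384  0.004 ]
baseR [ 0.5234 -0.2413  0.004 ]
lipL [ 0.4435 -0.3472  0.035 ]
lipR [ 0.5144 -0.3497  0.035 ]
seat from top [ 0.47928216 -0.33741003  0.0894    ] seat direct [ 0.48063497 -0.33675414  0.022     ]
```

```bash
python3 -m creep '[[[0,39,-12,0,0,1],[0,39,-12,0,0,1],[0,39,-12,0,0,1],[0,39,-12,0,0,1],[0,39,-12,0,0,1]]]' >/dev/null; python3 -m creep '[[[0,39,-12,0,0,1],[0,39,-12,0,0,1],[0,36,-12,0,0,0],[0,20,-12,0,0,0],[0,0,0,0,0,0]]]'
```

```text
time: 2.8
tool_pos: [0.4566, 0.0061, 0.2847]
tool_rot: [-3.137, 0.001, 1.646]
contact_force: [-1.4, 0.2, -0.4]
opening: 0.092
```

```bash
python3 -m creep '[[[6,4,-30,0,0,0],[6,3,-30,0,0,0],[1,0,-20,0,0,0],[0,0,0,0,0,0]]]' >/dev/null; python3 -m creep '[[[0,0,-10,0,0,0],[0,0,0,0,0,0]]]'
```

```text
time: 3.3
tool_pos: [0.4678, 0.0144, 0.1967]
tool_rot: [3.141, 0.003, 1.651]
contact_force: [0.1, 0.1, 0.2]
opening: 0.0921
```

```bash
python3 -m creep '[[[1.5,0,-12,0,0,0],[0,0,-3,0,0,0],[0,0,0,0,0,0]]]'; python3 -m creep '[[[0,0,0,0,0,0],[0,0,0,0,0,0],[0,0,0,0,0,0],[0,0,0,0,0,0],[0,0,0,0,0,0]]]' 0.5 45;python3 -m creep '[[[0,0,0,0,0,0],[0,0,0,0,0,0],[0,0,0,0,0,0]]]' 1 45
```

```text
time: 3.55
tool_pos: [0.47, 0.013, 0.1857]
tool_rot: [3.137, 0.004, 1.65]
contact_force: [0.4, 0.2, -0.2]
opening: 0.0919
time: 3.97
tool_pos: [0.4707, 0.0122, 0.1899]
tool_rot: [3.131, 0.005, 1.649]
contact_force: [0.5, -0.0, 0.3]
opening: 0.0629
time: 4.22
tool_pos: [0.4708, 0.0123, 0.1903]
tool_rot: [3.131, 0.005, 1.649]
contact_force: [-0.2, 0.9, 0.4]
opening: 0.0429
```

```bash
python3 -m creep '[[[0,0,-8,0,0,0],[0,0,-2,0,0,0]]]' 0; python3 -m creep '[[[0,0,-1,0,0,0],[0,0,0,0,0,0]]]'
```

```text
time: 4.38
tool_pos: [0.4709, 0.0123, 0.18]
tool_rot: [3.13, 0.006, 1.649]
contact_force: [-0.4, 0.3, 0.3]
opening: 0.0457
time: 4.55
tool_pos: [0.471, 0.0123, 0.1784]
tool_rot: [3.13, 0.005, 1.649]
contact_force: [-1.6, 0.2, 10.8]
opening: 0.0458
```

```bash
python3 -m creep '[[[0,0,1.5,0,0,0],[0,0,0,0,0,0],[0,0,0,0,0,0],[0,0,0,0,0,0],[0,0,0,0,0,0]]]' 1 45;python3 -m creep '[[[0,0,0,0,0,0],[0,0,0,0,0,0]]]'
```

```text
time: 4.97
tool_pos: [0.4708, 0.0124, 0.1795]
tool_rot: [3.132, 0.005, 1.649]
contact_force: [-0.1, -0.4, 2.2]
opening: 0.0334
time: 5.13
tool_pos: [0.4708, 0.0124, 0.1795]
tool_rot: [3.132, 0.005, 1.649]
contact_force: [-0.6, 0.5, 2.8]
opening: 0.0333
```

```bash
cat >> h.py <<'E'
def pose(o,X,Z):
    X=X/np.linalg.norm(X);Z=Z/np.linalg.norm(Z);M=np.eye(4);M[:3,0]=X;M[:3,1]=np.cross(Z,X);M[:3,2]=Z;M[:3,3]=o;return M
SY=np.radians(87.7);c5,s5=np.cos(np.radians(50)),np.sin(np.radians(50))
SX=np.array([np.cos(SY)*c5,np.sin(SY)*c5,s5]);SN=np.array([-np.cos(SY)*s5,-np.sin(SY)*s5,c5])
SEAT=np.array([.480,-.337,.022])
def stand(dx=0,dz=0): return pose(SEAT+SX*(.05+dx)+SN*dz,SX,SN)
def delta(Mt,G,s=None):
    t=T(s or robot.observe());g=Mt@G
    print('shift mm',np.round((g[:3,3]-t[:3,3])*1e3,1),'turn deg',np.round(np.degrees(R.from_matrix(g[:3,:3]@t[:3,:3].T).as_rotvec()),1), 'goal',np.round(g[:3,3],3))
E
python3 - <<'E'
from h import *
a=np.array([-.0793,.9969,0]);M=pose(np.array([.4676,.0386,0])-a*.14,a,np.array([0,0,1.]))
G=np.linalg.inv(M)@T(robot.observe());np.save('G1.npy',G);print(np.round(G,3))
delta(stand(.06,.01),G)
E
python3 -m creep '[[[0,0,35,0,0,0],[0,0,35,0,0,0],[0,-20,30,5,0,0],[0,-30,20,7,0,0],[0,-30,10,7,0,-1]]]'
```

```text
[[ 1.    -0.001 -0.005  0.114]
 [-0.002 -1.    -0.01  -0.001]
 [-0.005  0.01  -1.     0.179]
 [ 0.     0.     0.     1.   ]]
shift mm [  10.3 -350.8  135.6] turn deg [50.   1.  -6.4] goal [ 0.481 -0.338  0.315]
time: 5.55
tool_pos: [0.4681, -0.0631, 0.3097]
tool_rot: [3.113, -0.337, 1.653]
contact_force: [0.3, 0.5, -2.3]
opening: 0.0337
```

```bash
python3 -m creep '[[[2,-36,4,5,0,-1],[2,-36,4,5,0,-1],[2,-36,0,5,0,-1],[2,-36,0,5,0,-1],[2,-36,0,5,0,-1]]]';python3 -m creep '[[[2,-36,0,3,0,-1],[0,-25,0,0,0,0],[0,0,0,0,0,0]]]'
python3 - <<'E'
from h import *
s=robot.observe();print(s['qpos'],s['tool_rot'])
delta(stand(.06,.01),np.load('G1.npy'))
E
```

```text
time: 5.97
tool_pos: [0.4768, -0.2502, 0.3225]
tool_rot: [3.068, -0.792, 1.588]
contact_force: [0.4, -1.2, -1.9]
opening: 0.0332
time: 6.22
tool_pos: [0.4783, -0.3174, 0.3235]
tool_rot: [3.057, -0.872, 1.572]
contact_force: [-0.7, 1.8, 0.7]
opening: 0.0332
[-0.85923171  0.65280437  1.38255905  0.60714194  1.75238066 -0.91452329] [ 3.05709316 -0.87166458  1.57235479]
shift mm [  2.8 -21.1  -8.5] turn deg [-0.2  2.8  0.8] goal [ 0.481 -0.338  0.315]
```

```bash
python3 -m creep '[[[2,-18,-7,0,2.8,0.8],[0,0,0,0,0,0],[0,0,0,0,0,0]]]'
python3 - <<'E'
from h import *
delta(stand(.06,.01),np.load('G1.npy'));G=np.load('G1.npy');s=robot.observe();M=T(s)@np.linalg.inv(G)
print('exp lower edge back/top',(M@[-.05,0,0,1])[:3])
im=viewer.read_camera('wrist');sc=viewer.read_camera('scene')
for n in('wrist','scene'):
  print(n,[np.round(proj(n,(M@[x,y,.01,1])[:3],s)).tolist() for x,y in((-.05,-.045),(-.05,.045),(.05,.045),(.14,.017))])
c=cv2.resize(sc[115:235,190:350],(533,400),interpolation=cv2.INTER_CUBIC);w=cv2.resize(im,(533,400))
cv2.imwrite('pics/p1.png',cv2.resize(np.hstack([w,c]),(800,300),interpolation=cv2.INTER_AREA))
E
```

```text
time: 6.47
tool_pos: [0.483, -0.3312, 0.3231]
tool_rot: [3.112, -0.899, 1.548]
contact_force: [0.3, 0.3, -2.1]
opening: 0.0337
shift mm [-1.9 -7.2 -8. ] turn deg [-1.8  0.8 -0.2] goal [ 0.481 -0.338  0.315]
exp lower edge back/top [ 0.48650701 -0.29137949  0.0835888 ]
wrist [[344.0, 506.0], [202.0, 508.0], [186.0, 389.0], [232.0, 227.0]]
scene [[232.0, 153.0], [260.0, 146.0], [268.0, 135.0], [267.0, 126.0]]
```

View pics/p1.png

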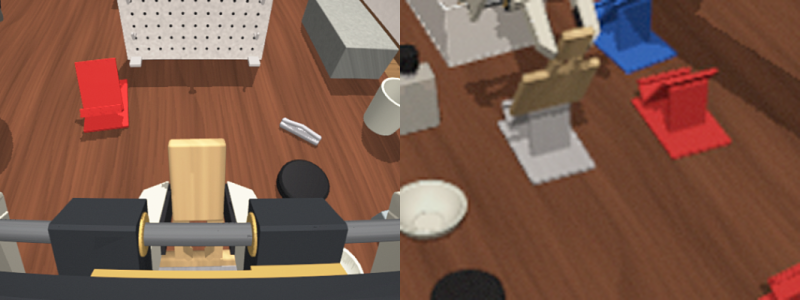

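The wrist view shows the handle end near row 196, but I predicted 227. I'll measure that edge properly in the saved pixels before inserting.

```bash
python3 - <<'E'
from h import *
G=np.load('G1.npy');s=robot.observe();M=T(s)@np.linalg.inv(G)
im=viewer.read_camera('wrist');cv2.imwrite('pics/w3full.png',im)
sc=viewer.read_camera('scene');cv2.imwrite('pics/s3full.png',sc)
for n,pts in(('wrist',[(.14,.017,0),(.14,-.017,0),(.14,.017,.01),(.14,-.017,.01)]),('scene',[(x,y,z) for x in(-.05,.05) for y in(-.045,.045) for z in(0,)]+[(.14,.017,0),(.14,-.017,0)])):
  print(n,[np.round(proj(n,(M@[*p,1])[:3],s),1).tolist() for p in pts])
a=cv2.resize(im[180:300,200:360],(400,300),interpolation=cv2.INTER_CUBIC);b=cv2.resize(sc[115:190,215:315],(400,300),interpolation=cv2.INTER_CUBIC)
cv2.imwrite('pics/p2.png',np.hstack([a,b]))
E
```

```text
wrist [[234.1, 218.9], [308.3, 218.6], [231.9, 226.6], [310.4, 226.2]]
scene [[232.7, 156.5], [261.3, 149.5], [239.3, 146.1], [269.6, 138.9], [268.3, 130.2], [256.1, 133.1]]
```

View pics/p2.png

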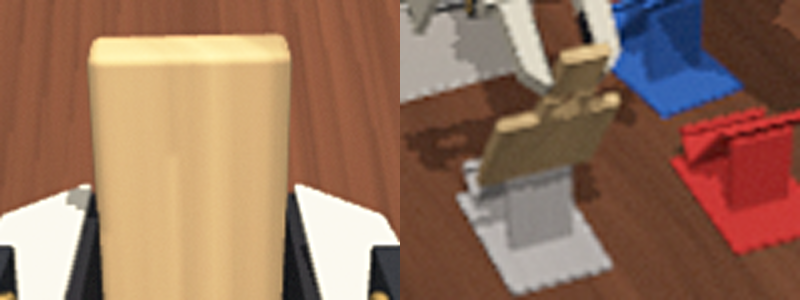

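The edge sits at crop rows 38–64, so v is about 195–206 and the mirror has pivoted in the grip. The scene crop agrees: lower-edge corner at (478,182), top corners at (500,125) and (620,100), end at (565,60)–(606,50). I'll fit the pivot.

```bash
python3 - <<'E'
from h import *
from scipy.optimize import least_squares
G=np.load('G1.npy');s=robot.observe()
obs=[('wrist',(.14,.017,.01),(236.8,205.6)),('wrist',(.14,-.017,.01),(315.2,205.6)),('wrist',(.14,.017,0),(237.5,195.2)),('wrist',(.14,-.017,0),(314,195.2)),
('scene',(-.05,-.045,0),(234.5,160.5)),('scene',(-.05,.045,0),(264.8,155.5)),('scene',(.05,-.045,0),(240,146.2)),('scene',(.05,.045,0),(270,140)),('scene',(.14,.017,0),(267,127.5)),('scene',(.14,-.017,0),(256.2,130))]
c=np.array([.114,0,.005])
def Gi(p):
    D=np.eye(4);D[:3,:3]=R.from_rotvec([0,p[0],p[4]]).as_matrix();D[:3,3]=c-D[:3,:3]@c+np.array([p[1],p[3],p[2]]);return np.linalg.inv(G)@D
def f(p): 
    M=T(s)@Gi(p);return np.concatenate([(proj(n,(M@[*q,1])[:3],s)-uv)*(.5 if n=='wrist' else 1) for n,q,uv in obs]+[np.array(p[1:4])*300,[p[4]*30]])
r=least_squares(f,np.zeros(5));print('pivot deg',np.degrees(r.x[[0,4]]),'slip mm',r.x[1:4]*1e3);print(np.round(f(r.x),1))
G2=np.linalg.inv(Gi(r.x));np.save('G2.npy',G2)
print('lower edge back',(T(s)@Gi(r.x)@[-.05,0,0,1])[:3],'incl',np.degrees(np.arcsin((T(s)@Gi(r.x))[2,0])))
delta(stand(.05,.006),G2,s)
E
```

```text
pivot deg [-6.6309286  -0.05293276] slip mm [11.29748682  0.5001406  -2.11601627]
[-0.8  0.   0.9 -0.1 -0.1  0.6  0.3  0.5  0.3  0.9 -1.1 -1.3  0.3  1.1
  0.9 -0.1  1.3  0.1 -0.2  0.5  3.4  0.2 -0.6 -0. ]
lower edge back [ 0.48834108 -0.26952325  0.08152387] incl 58.36667957574173
shift mm [ -3.3  -4.4 -10.9] turn deg [-8.3  0.9 -0.2] goal [ 0.479 -0.336  0.311]
```

```bash
python3 -m creep '[[[-2,-2,-6,-5,1,0],[-1,-2,-4,-3.3,0,0],[0,0,0,0,0,0],[0,0,0,0,0,0]]]'
python3 - <<'E'
from h import *
G=np.load('G2.npy')
delta(stand(.05,.006),G);delta(stand(.0,.005),G)
E
```

```text
time: 7.0
tool_pos: [0.4815, -0.3293, 0.3174]
tool_rot: [3.119, -0.771, 1.546]
contact_force: [0.3, 1.9, -2.1]
opening: 0.0335
shift mm [-2.4 -6.5 -6. ] turn deg [-1.1  0.6 -0.4] goal [ 0.479 -0.336  0.311]
shift mm [ -3.6 -37.9 -44.9] turn deg [-1.1  0.6 -0.4] goal [ 0.478 -0.367  0.272]
```

```bash
python3 -m creep '[[[-2,-7,-7,-1,0.6,-0.4],[0,-8,-10,0,0,0],[0,-8,-10,0,0,0],[0,-5,-6,0,0,0],[0,0,0,0,0,0]]]'
python3 - <<'E'
from h import *
G=np.load('G2.npy')
delta(stand(.0,.005),G)
E
```

```text
time: 7.42
tool_pos: [0.4839, -0.3423, 0.3044]
tool_rot: [3.096, -0.825, 1.571]
contact_force: [-0.3, -0.0, -2.3]
opening: 0.033
shift mm [ -6.1 -24.9 -31.9] turn deg [-4.2  1.5 -0.9] goal [ 0.478 -0.367  0.272]
```

```bash
python3 -m creep '[[[-3,-8,-10,-2,1,-0.5],[-2,-8,-10,-2,0.5,-0.4],[0,0,0,0,0,0],[0,0,0,0,0,0]]]'
python3 - <<'E'
from h import *
G=np.load('G2.npy');print(robot.observe()['qpos'],robot.observe()['qvel'])
delta(stand(.0,.005),G)
E
```

```text
time: 7.75
tool_pos: [0.4781, -0.359, 0.2829]
tool_rot: [3.136, -0.759, 1.526]
contact_force: [-0.2, 2.0, -0.3]
opening: 0.033
[-0.88298199  0.7275729   1.32272925  0.48655536  1.68685832 -0.92944745] [-0.01347656  0.02150264  0.00477182 -0.00950621 -0.00864991  0.00212644]
shift mm [ -0.2  -8.2 -10.4] turn deg [-0.4 -0.2  0.1] goal [ 0.478 -0.367  0.272]
```

```bash
python3 -m creep '[[[0,-4,-5,0,0,0],[0,-3,-4,0,0,0],[0,0,0,0,0,0]]]'
python3 - <<'E'
from h import *
G=np.load('G2.npy')
delta(stand(.0,.005),G);s=robot.observe();M=T(s)@np.linalg.inv(G)
sc=viewer.read_camera('scene');im=viewer.read_camera('wrist');cv2.imwrite('pics/s4full.png',sc);cv2.imwrite('pics/w4full.png',im)
print([np.round(proj('scene',(M@[*p,1])[:3],s),1).tolist() for p in [(-.05,-.045,0),(-.05,.045,0),(.05,-.045,0),(.05,.045,0)]])
print([np.round(proj('wrist',(M@[*p,1])[:3],s),1).tolist() for p in [(.14,.017,.01),(.14,-.017,.01),(.14,.017,0)]])
b=cv2.resize(sc[115:190,215:315],(400,300),interpolation=cv2.INTER_CUBIC);a=cv2.resize(im[180:300,200:360],(400,300),interpolation=cv2.INTER_CUBIC);cv2.imwrite('pics/p3.png',np.hstack([a,b]))
E
```

```text
time: 8.0
tool_pos: [0.4778, -0.3664, 0.2728]
tool_rot: [3.138, -0.764, 1.524]
contact_force: [0.0, 2.8, -1.6]
opening: 0.0331
shift mm [ 0.1 -0.7 -0.3] turn deg [-0.7 -0.2  0.1] goal [ 0.478 -0.367  0.272]
[[230.2, 163.0], [257.6, 155.9], [236.0, 154.1], [265.0, 146.8]]
[[235.1, 205.0], [317.0, 204.8], [237.2, 195.8]]
```

View pics/p3.png

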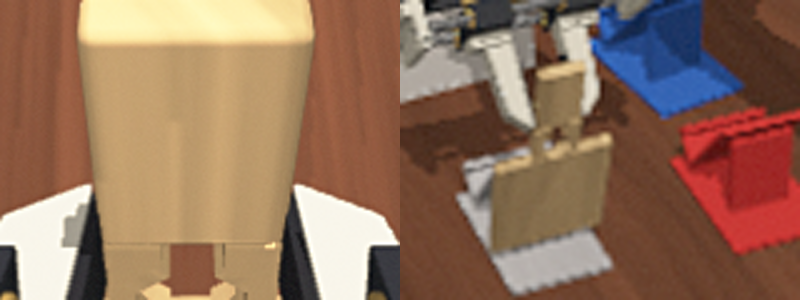

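The right half shows the mirror near-vertical on the +y side of the rest. The lower edge passed behind the rest's top edge and pivoted in the grip. I'll lift it clear, tighten the grip, and re-fit the pose with silhouettes.

```bash
python3 -m creep '[[[0,4,15,0,0,0],[0,4,25,0,0,0],[0,4,35,0,0,0],[0,4,35,0,0,0],[0,0,25,0,0,0]]]' - 60; python3 -m creep '[[[0,0,0,0,0,0],[0,0,0,0,0,0]]]'
cat >> h.py <<'E'
OUT=[(-.05,-.045),(.05,-.045),(.05,-.017),(.14,-.017),(.14,.017),(.05,.017),(.05,.045),(-.05,.045)]
def sil(n,M,s,sh):
    m=np.zeros(sh,np.uint8)
    P={z:np.array([proj(n,(M@[x,y,z,1])[:3],s) for x,y in OUT]) for z in(0,.01)}
    for z in P: cv2.fillPoly(m,[np.round(P[z]*16).astype(np.int32)],255,shift=4)
    for i in range(8):
        q=np.array([P[0][i],P[0][i-1],P[.01][i-1],P[.01][i]]);cv2.fillConvexPoly(m,np.round(q*16).astype(np.int32),255,shift=4)
    return m
def wood(im):
    h=cv2.cvtColor(im,cv2.COLOR_BGR2HSV);return cv2.inRange(h,(13,50,90),(30,150,255))
E
python3 - <<'E'
from h import *
s=robot.observe();print(s['tool_pos'],s['tool_rot'])
sc=viewer.read_camera('scene');im=viewer.read_camera('wrist');tp=viewer.read_camera('top')
for n,i in(('s5',sc),('w5',im),('t5',tp)): cv2.imwrite(f'pics/{n}full.png',i)
def pk(i,x,y,w,h): return cv2.resize(i[y:y+h,x:x+w],(266,200),interpolation=cv2.INTER_CUBIC)
w=np.vstack([np.hstack([pk(sc,190,60,160,120),pk(im,140,120,320,240),pk(tp,290,160,120,90)])])
wm=np.hstack([cv2.cvtColor(pk(wood(i),*r),cv2.COLOR_GRAY2BGR) for i,r in((sc,(190,60,160,120)),(im,(140,120,320,240)),(tp,(290,160,120,90)))])
cv2.imwrite('pics/p4.png',np.vstack([w,wm]))
E
```

```text
time: 8.52
tool_pos: [0.4765, -0.3486, 0.4108]
tool_rot: [-3.134, -0.766, 1.515]
contact_force: [0.1, -0.4, -1.6]
opening: 0.0323
time: 8.68
tool_pos: [0.4763, -0.3477, 0.4202]
tool_rot: [3.136, -0.755, 1.526]
contact_force: [-0.3, -0.2, -2.7]
opening: 0.0327
[ 0.47625501 -0.34769536  0.42016717] [ 3.13560928 -0.75462443  1.52594161]
```

View pics/p4.png

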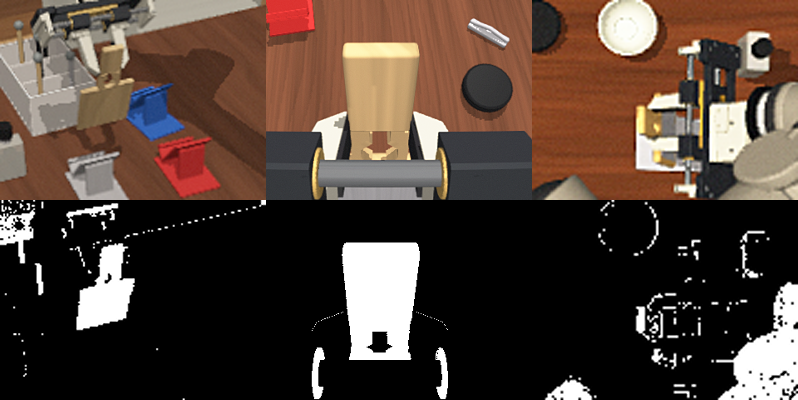

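The top row shows the mirror hanging steeply in the grip. The bottom-row masks isolate it cleanly in scene and wrist, so I can fit to silhouettes.

```bash
cat >> h.py <<'E'
from scipy.optimize import minimize
G0=np.load('G1.npy') if __import__('os').path.exists('G1.npy') else None
def Gi(p,G=None):
    G=G0 if G is None else G
    c=np.array([.105,0,.005]);D=np.eye(4);D[:3,:3]=R.from_rotvec([0,np.radians(p[0]),np.radians(p[3])]).as_matrix();D[:3,3]=c-D[:3,:3]@c+np.array([p[1],p[4],p[2]])/1e3;return np.linalg.inv(G)@D
def fit(views,s,starts,G=None):
    "views: (cam,image,roi x0,y0,x1,y1,weight)"
    pre=[(n,cv2.GaussianBlur(wood(i)/255.,(0,0),1)[b:d,a:c],(a,b,c,d),w,i.shape[:2]) for n,i,a,b,c,d,w in views]
    def cost(p):
        M=T(s)@Gi(p,G);J=0
        for n,t,(a,b,c,d),w,sh in pre:
            J+=w*np.abs(cv2.GaussianBlur(sil(n,M,s,sh)/255.,(0,0),1)[b:d,a:c]-t).sum()/t.sum()
        return J+.001*(p[4]**2+p[3]**2)
    best=min((minimize(cost,st,method='Nelder-Mead',options=dict(initial_simplex=np.array([st]+[np.add(st,np.eye(5)[k]*(8,6,4,2,2)[k]) for k in range(5)]),maxiter=250)) for st in starts),key=lambda r:r.fun)
    return best
E
python3 - <<'E'
from h import *
s=robot.observe();sc=cv2.imread('pics/s5full.png');im=cv2.imread('pics/w5full.png')
r=fit([('scene',sc,234,78,275,142,1),('wrist',im,215,150,340,262,1)],s,[(a,11,0,0,0) for a in(-15,-30,-45)])
M=T(s)@Gi(r.x);print(np.round(r.x,1),r.fun,'incl',np.degrees(np.arctan2(M[2,0],M[1,0])),'lower edge',(M@[-.05,0,0,1])[:3],'end',(M@[.14,0,0,1])[:3])
np.save('G3.npy',np.linalg.inv(Gi(r.x)))
for n in('scene','wrist'): print(n,[np.round(proj(n,(M@[x,y,0,1])[:3],s)).tolist() for x,y in OUT])
E
```

```text
Traceback (most recent call last):
  File "h.py", line 57, in fit
    best=min((minimize(cost,st,method='Nelder-Mead',options=dict(initial_simplex=np.array([st]+[np.add(st,np.eye(5)[k]*(8,6,4,2,2)[k]) for k in range(5)]),maxiter=250)) for st in starts),key=lambda r:r.fun)
  File "h.py", line 57, in <genexpr>
    best=min((minimize(cost,st,method='Nelder-Mead',options=dict(initial_simplex=np.array([st]+[np.add(st,np.eye(5)[k]*(8,6,4,2,2)[k]) for k in range(5)]),maxiter=250)) for st in starts),key=lambda r:r.fun)
              ~~~~~~~~^^^^^^^^^^^^^^^^^^^^^^^^^^^^^^^^^^^^^^^^^^^^^^^^^^^^^^^^^^^^^^^^^^^^^^^^^^^^^^^^^^^^^^^^^^^^^^^^^^^^^^^^^^^^^^^^^^^^^^^^^^^^^^^^^^^^^^^^^^^^^^^^^^
  File "h.py", line 55, in cost
    J+=w*np.abs(cv2.GaussianBlur(sil(n,M,s,sh)/255.,(0,0),1)[b:d,a:c]-t).sum()/t.sum()
                                 ~~~^^^^^^^^^^
  File "h.py", line 37, in sil
    P={z:np.array([proj(n,(M@[x,y,z,1])[:3],s) for x,y in OUT]) for z in(0,.01)}
                   ~~~~^^^^^^^^^^^^^^^^^^^^^^^
  File "h.py", line 23, in proj
    m,P=campose(name,s);q=np.linalg.inv(P)@np.append(p,1);x=q[0]/-q[2];y=-q[1]/-q[2]
        ~~~~~~~^^^^^^^^
  File "h.py", line 7, in campose
    m=viewer.camera_model(name)
ValueError: time passes only in moves, steps and waits
```

```bash
sed -i 's/^def campose/_cm={}\ndef campose/; s/    m=viewer.camera_model(name)/    m=_cm.setdefault(name,None) or viewer.camera_model(name);_cm[name]=m/' h.py
python3 - <<'E'
from h import *
s=robot.observe();print(s['time']);sc=cv2.imread('pics/s5full.png');im=cv2.imread('pics/w5full.png')
r=fit([('scene',sc,234,78,275,142,1),('wrist',im,215,150,340,262,1)],s,[(a,11,0,0,0) for a in(-15,-30,-45)])
M=T(s)@Gi(r.x);print(np.round(r.x,1),r.fun,'incl',np.degrees(np.arctan2(M[2,0],M[1,0])),'lower edge',(M@[-.05,0,0,1])[:3],'end',(M@[.14,0,0,1])[:3])
np.save('G3.npy',np.linalg.inv(Gi(r.x)))
for n in('scene','wrist'): print(n,[np.round(proj(n,(M@[x,y,0,1])[:3],s)).tolist() for x,y in OUT])
E
```

```text
8.8333
[-24.2  27.4   5.2  -0.2  -2.4] 0.14670375733699872 incl 67.99408102317443 lower edge [ 0.4790008  -0.27090701  0.16290457] end [ 0.48348954 -0.19973343  0.33901299]
scene [[236.0, 137.0], [239.0, 116.0], [249.0, 113.0], [253.0, 92.0], [266.0, 89.0], [261.0, 111.0], [271.0, 108.0], [266.0, 130.0]]
wrist [[336.0, 378.0], [357.0, 303.0], [307.0, 303.0], [321.0, 171.0], [233.0, 171.0], [245.0, 303.0], [194.0, 303.0], [215.0, 379.0]]
```

```bash
python3 - <<'E'
from h import *
G=np.load('G3.npy');print(np.round(G,3))
delta(stand(.13,.02),G);delta(stand(.07,.01),G)
E
```

```text
[[ 0.91   0.007 -0.415  0.157]
 [ 0.002 -1.    -0.011  0.001]
 [-0.415  0.009 -0.91   0.167]
 [ 0.     0.     0.     1.   ]]
shift mm [  5.3  84.4 -17.1] turn deg [-18.    0.3   0.3] goal [ 0.482 -0.264  0.401]
shift mm [  4.1  53.6 -69.5] turn deg [-18.    0.3   0.3] goal [ 0.48  -0.294  0.348]
```

```bash
python3 -m creep '[[[1,17,-3,-4,0,0],[1,17,-3,-4,0,0],[1,17,-3,-4,0,0],[1,17,-3,-4,0,0],[1,10,-3,-2,0,0]]]';python3 -m creep '[[[0,0,0,0,0,0],[0,0,0,0,0,0]]]'
python3 - <<'E'
from h import *
G=np.load('G3.npy')
sc=viewer.read_camera('scene');s=robot.observe();im=viewer.read_camera('wrist')
for n,i in(('s6',sc),('w6',im)): cv2.imwrite(f'pics/{n}full.png',i)
M=T(s)@np.linalg.inv(G)
q=np.array([proj('scene',(M@[x,y,0,1])[:3],s) for x,y in OUT]);a,b=(q.min(0)-8).astype(int);c,d=(q.max(0)+8).astype(int);print(a,b,c,d)
r=fit([('scene',sc,a,b,c,d,1),('wrist',im,215,140,340,262,1)],s,[(0,0,0,0,0),(-8,0,0,0,0)],G)
M=T(s)@Gi(r.x,G);print(np.round(r.x,1),r.fun,'incl',np.degrees(np.arctan2(M[2,0],M[1,0])),'lower edge',(M@[-.05,0,0,1])[:3])
G4=np.linalg.inv(Gi(r.x,G));np.save('G4.npy',G4);print(np.round(G4,3))
delta(stand(.13,.02),G4);delta(stand(.07,.01),G4)
E
```

```text
time: 9.25
tool_pos: [0.4797, -0.2708, 0.3928]
tool_rot: [3.134, -0.44, 1.521]
contact_force: [0.4, 0.5, -1.7]
opening: 0.0326
time: 9.42
tool_pos: [0.4796, -0.2683, 0.3902]
tool_rot: [3.14, -0.443, 1.522]
contact_force: [0.1, -0.2, -1.2]
opening: 0.0326
228 114 282 155
[-0.  -1.6 -0.9 -0.1 -0. ] 0.36632846601009034 incl 50.0303034413312 lower edge [ 0.47789185 -0.27421258  0.12199505]
[[ 0.91   0.008 -0.415  0.159]
 [ 0.004 -1.    -0.012  0.001]
 [-0.415  0.009 -0.91   0.168]
 [ 0.     0.     0.     1.   ]]
shift mm [ 1.9  6.  12.2] turn deg [ 0.  -0.6  0.5] goal [ 0.482 -0.263  0.402]
shift mm [  0.7 -24.9 -40.2] turn deg [ 0.  -0.6  0.5] goal [ 0.48  -0.294  0.35 ]
```

```bash
python3 -m creep '[[[0,-12,-18,0,0,0],[0,-10,-16,0,0,0],[0,0,0,0,0,0],[0,0,0,0,0,0]]]'
python3 - <<'E'
from h import *
G=np.load('G4.npy');s=robot.observe();M=T(s)@np.linalg.inv(G);d=(M@[-.05,0,0,1])[:3]-SEAT;print('along,normal mm',d@SX*1e3,d@SN*1e3,'incl',np.degrees(np.arctan2(M[2,0],M[1,0])))
delta(stand(.04,.008),G);delta(stand(.015,.006),G)
E
```

```text
time: 9.85
tool_pos: [0.4794, -0.2953, 0.3539]
tool_rot: [3.139, -0.447, 1.518]
contact_force: [0.1, -0.1, -1.0]
opening: 0.0322
along,normal mm 72.51440506562538 12.986269111832211 incl 50.18915112089761
shift mm [  0.2 -16.5 -28.1] turn deg [-0.2 -0.6  0.7] goal [ 0.48  -0.312  0.326]
shift mm [ -0.4 -31.  -48.6] turn deg [-0.2 -0.6  0.7] goal [ 0.479 -0.326  0.305]
```

```bash
python3 -m creep '[[[0,-8,-14,0,0,0],[0,-8,-13,0,0,0.5],[0,0,0,0,0,0],[0,0,0,0,0,0]]]';python3 -m creep '[[[0,-8,-11,0,0,0],[0,-6,-9,0,0,0],[0,0,0,0,0,0],[0,0,0,0,0,0]]]'
cat > st.py <<'E'
import sys
from h import *
G=np.load(sys.argv[1]);s=robot.observe();M=T(s)@np.linalg.inv(G);d=(M@[-.05,0,0,1])[:3]-SEAT;print('along,normal mm',d@SX*1e3,d@SN*1e3,'incl',np.degrees(np.arctan2(M[2,0],M[1,0])),'lat',(M[0,3]-SEAT[0]))
E
python3 st.py G4.npy
```

```text
time: 10.18
tool_pos: [0.4791, -0.3139, 0.3242]
tool_rot: [3.14, -0.448, 1.525]
contact_force: [-1.3, 0.5, -1.0]
opening: 0.0326
time: 10.52
tool_pos: [0.4793, -0.3292, 0.3024]
tool_rot: [3.139, -0.448, 1.526]
contact_force: [0.6, -0.1, -1.3]
opening: 0.0325
along,normal mm 11.348240428755783 5.624279745552276 incl 50.2351394410985 lat -0.0003193780055086304
```

No contact yet, so I'll continue down in small steps until it touches the channel floor.

```bash
python3 -m creep '[[[0,-3,-4,0,0,0],[0,-2,-2,0,0,0],[0,0,0,0,0,0]]]';python3 -m creep '[[[0,-2,-2.5,0,0,0],[0,-1,-1,0,0,0],[0,0,0,0,0,0]]]'; python3 st.py G4.npy
```

```text
time: 10.77
tool_pos: [0.4794, -0.3345, 0.2961]
tool_rot: [3.139, -0.447, 1.526]
contact_force: [0.3, 0.8, -1.3]
opening: 0.0326
time: 11.02
tool_pos: [0.4796, -0.3377, 0.2928]
tool_rot: [3.138, -0.447, 1.527]
contact_force: [0.8, 0.2, -2.6]
opening: 0.0326
along,normal mm -1.5236025090172145 6.08917614089969 incl 50.19136715498942 lat 0.00019603768714965275
```

```bash
for i in 1 2 3; do python3 -m creep '[[[0,-1.3,-1.6,0,0,0],[0,0,0,0,0,0]]]'|grep -E 'pos|force'; done; python3 st.py G4.npy
```

```text
tool_pos: [0.4796, -0.339, 0.2913]
contact_force: [0.0, -0.1, -1.5]
tool_pos: [0.4796, -0.3392, 0.2905]
contact_force: [0.1, -0.7, -1.4]
tool_pos: [0.4797, -0.3394, 0.2897]
contact_force: [-0.6, -0.6, -1.3]
along,normal mm -3.6723755685746235 3.813371488308117 incl 50.62196986716166 lat 0.0003672683188026826
```

```bash
for i in 1 2 3 4; do python3 -m creep '[[[0,-2,-2,0,0,0],[0,0,0,0,0,0]]]'|grep -E 'pos|force'; done; python3 st.py G4.npy
```

```text
tool_pos: [0.4798, -0.3398, 0.289]
contact_force: [-0.4, 0.2, -1.4]
tool_pos: [0.4799, -0.3403, 0.2883]
contact_force: [-0.1, -1.4, -1.5]
tool_pos: [0.4799, -0.3409, 0.2877]
contact_force: [0.0, -1.2, -0.6]
tool_pos: [0.48, -0.3415, 0.2871]
contact_force: [-0.9, -0.4, -1.1]
along,normal mm -3.554599002931628 -0.419611088278694 incl 51.78488414801398 lat 0.0005841381434061876
```

```bash
python3 - <<'E'
from h import *
sc=viewer.read_camera('scene');im=viewer.read_camera('wrist');tp=viewer.read_camera('top')
for n,i in(('s7',sc),('w7',im),('t7',tp)): cv2.imwrite(f'pics/{n}full.png',i)
def pk(i,x,y,w,h,W): return cv2.resize(i[y:y+h,x:x+w],(W,450),interpolation=cv2.INTER_CUBIC)
cv2.imwrite('pics/p5.png',np.hstack([pk(sc,215,110,80,90,400),pk(im,190,150,160,180,400)]))
E
```

```text
(no output)
```

View pics/p5.png

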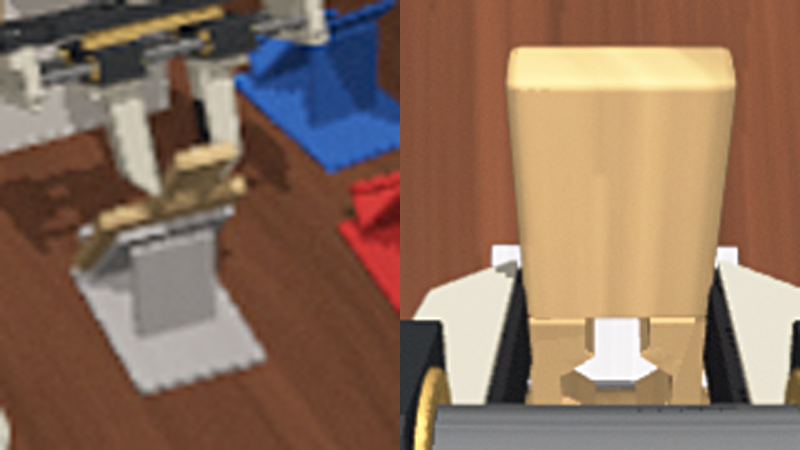

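The mirror now leans in front of the rest with its lower edge down in the channel at (80,262), and both fingers are beside the handle. I'll release and back out along the tool axis.

```bash
python3 -m creep '[[[0,0,0,0,0,0],[0,0,0,0,0,0],[0,0,0,0,0,0],[0,0,0,0,0,0],[0,0,0,0,0,0]]]' -0.2; python3 -m creep '[[[0,-3,7,0,0,0],[0,-7,14,0,0,0],[0,-14,28,0,0,0],[0,-18,36,2,0,0],[0,-18,36,4,0,0]]]' -1;python3 -m creep '[[[0,-10,30,5,0,0],[0,0,20,5,0,0],[0,0,0,5,0,0],[0,0,0,0,0,0],[0,0,0,0,0,0]]]'
python3 - <<'E'
from h import *
sc=viewer.read_camera('scene');s=robot.observe();im=viewer.read_camera('wrist');tp=viewer.read_camera('top')
import pickle;pickle.dump(s,open('s8.pkl','wb'))
for n,i in(('s8',sc),('w8',im),('t8',tp)): cv2.imwrite(f'pics/{n}full.png',i)
M=stand()
for n,i in(('wrist',im),('scene',sc),('top',tp)):
    m=sil(n,M,s,i.shape[:2])>0;w=wood(i)>0
    print(n,[np.round(proj(n,(M@[x,y,.01,1])[:3],s)).astype(int).tolist() for x,y in OUT],'frac wood',w[m].mean(),'peg',np.round(proj(n,np.array([.529,.23,.154]),s)))
np.save('Ms.npy',M)
E
```

```text
time: 12.75
tool_pos: [0.4801, -0.3439, 0.286]
tool_rot: [3.137, -0.468, 1.533]
contact_force: [0.4, 0.1, 0.6]
opening: 0.0546
time: 13.17
tool_pos: [0.4793, -0.4022, 0.405]
tool_rot: [-3.127, -0.584, 1.529]
contact_force: [1.0, -0.6, -0.1]
opening: 0.0841
time: 13.58
tool_pos: [0.4764, -0.4171, 0.4686]
tool_rot: [-3.127, -0.842, 1.529]
contact_force: [0.8, -0.0, -0.4]
opening: 0.0917
wrist [[320, 420], [325, 353], [298, 353], [300, 279], [265, 279], [266, 353], [240, 352], [243, 419]] frac wood 0.3914358855015127 peg [299.  22.]
scene [[229, 161], [235, 152], [244, 150], [251, 141], [262, 138], [255, 147], [264, 145], [256, 154]] frac wood 0.45041322314049587 peg [324. 264.]
top [[369, 210], [353, 207], [353, 215], [338, 213], [337, 224], [353, 226], [353, 235], [369, 237]] frac wood 0.2621870882740448 peg [190. 206.]
```

```bash
python3 - <<'E'
from h import *
import pickle
s=pickle.load(open('s8.pkl','rb'));im=cv2.imread('pics/w8full.png');sc=cv2.imread('pics/s8full.png');tp=cv2.imread('pics/t8full.png')
G=np.linalg.inv(stand())@T(s)
r=fit([('wrist',im,250,262,316,350,1)],s,[(0,0,0,0,0)],G);print(np.round(r.x,1),r.fun)
w=wood(im)
for v in range(266,352,6): 
    c=np.flatnonzero(w[v,240:330]); print(v,(c.min()+240,c.max()+240,len(c)) if len(c) else None,end=' ')
print()
g=cv2.cvtColor(im,cv2.COLOR_BGR2GRAY)
print('cols 284..314')
for v in range(8,40): print(v,' '.join(f'{x//10:2d}' for x in g[v,284:315]))
E
```

```text
[ 6.1 -1.1 -3.4 -0.4  0.9] 0.7903587332331968
266 None 272 (np.int64(266), np.int64(297), 32) 278 (np.int64(265), np.int64(299), 35) 284 (np.int64(266), np.int64(299), 34) 290 (np.int64(266), np.int64(299), 34) 296 (np.int64(266), np.int64(298), 33) 302 (np.int64(266), np.int64(298), 33) 308 (np.int64(266), np.int64(298), 33) 314 None 320 None 326 None 332 None 338 None 344 (np.int64(266), np.int64(297), 11) 350 (np.int64(240), np.int64(322), 83) 
cols 284..314
8 18 18 17 18 18 18 18 18 18 17 16 13 13 13 13 13 13 13 13 13 15 17 18 18 18 18 18 18 18 18 18
9 18 18 18 18 18 18 18 18 18 15 13 13 13 13 13 12 13 13 13 13 13 16 18 18 18 18 18 18 18 18 18
10 18 18 18 18 19 19 19 19 17 13 13 13 13 13 13 13 13 13 13 12 12 14 17 17 18 18 18 18 18 19 18
11 18 18 18 19 19 19 19 18 17 13 13 13 13 13 13 14 14 13 13 13 13 13 16 17 18 18 18 19 19 19 18
12 18 18 18 19 19 19 18 18 15 13 13 13 13 13 16 19 17 13 12 13 13 13 16 17 18 18 19 19 19 19 19
13 19 18 18 18 18 18 18 18 15 13 13 13 13 14 19 23 22 15 12 13 12 13 16 18 18 18 19 19 19 19 19
14 19 18 18 18 18 18 18 18 16 13 13 13 13 16 21 23 23 21 17 
[... 1735 characters left out ...]
9 19 19 19 19 19 19 15  9  8
33 18 14 14 17 19 18 18 18 18 18 18 18 18 19 19 18 18 18 19 18 18 18 18 18 18 19 19 19 18 17 17
34 19 18 18 18 18 18 18 18 18 18 18 18 18 18 19 18 18 18 18 19 18 18 18 18 18 19 19 18 19 19 18
35 19 19 18 18 18 18 18 18 18 18 18 18 18 18 18 18 18 18 18 18 18 18 19 18 18 18 18 18 18 18 18
36 19 19 18 18 18 18 18 18 18 18 18 18 17 18 18 18 18 18 18 18 18 18 18 18 19 19 18 18 18 18 18
37 19 18 18 18 18 18 18 18 19 18 18 18 18 17 18 18 18 18 18 18 18 17 18 18 18 19 18 18 18 18 19
38 18 18 18 18 18 18 18 19 19 19 18 18 18 18 18 18 19 18 18 18 18 18 17 18 18 18 18 18 18 18 18
39 18 18 18 18 18 18 19 19 19 19 18 18 19 19 19 19 19 19 18 18 18 18 18 18 18 18 18 18 18 18 18
```

The printed patch shows the peg: collar at columns 292–306, head front disc centred near (299.4, 19.3). The handle's edges agree with the ideal seated pose to within about 3 px. Now the numbers for the peg and the regrasp.

```bash
python3 - <<'E'
from h import *
import pickle
s=pickle.load(open('s8.pkl','rb'));im=cv2.imread('pics/w8full.png');sc=cv2.imread('pics/s8full.png')
for z in(.154,.1575,.161): print('head front at z',z,np.round(onz('wrist',299.4,19.3,z,s),4))
m,P=campose('wrist',s)
S=(im.max(2).astype(int)-im.min(2))  # saturation-ish: white board vs brown
for u in (240,270,300,330,360):
    v=next(v for v in range(25,140) if (S[v:v+4,u]>40).all()); print('board bottom',u,v,np.round(onz('wrist',u,v,0,s),4))
M=stand();w=wood(im)
for u in (274,282,290):
    vs=np.flatnonzero(w[255:312,u])+255;print('end first wood row',vs.min(),end=' ')
for u in (250,312): print('head top first',(np.flatnonzero(w[330:365,u])+330)[:1],end=' ')
print('\npred end z=0/.01',proj('wrist',(M@[.14,0,0,1])[:3],s),proj('wrist',(M@[.14,0,.01,1])[:3],s),'head top',proj('wrist',(M@[.05,.035,.01,1])[:3],s),proj('wrist',(M@[.05,.035,0,1])[:3],s), 'slotend',proj('wrist',(M@[.084,0,.01,1])[:3],s))
g=im.astype(int);print('col 282 rows 262-285, 308-352',[tuple(g[v,282]) for v in (264,266,268,270,272,274,276,278,280)])
w2=wood(sc);M2=stand()
print('scene pred end',[np.round(proj('scene',(M2@[.14,y,z,1])[:3]),1) for y in(-.017,.017) for z in(0,.01)])
ys,xs=np.nonzero(w2[125:160,225:285]);print('scene wood top',ys.min()+125,xs[ys==ys.min()]+225,'x range',xs.min()+225,xs.max()+225)
# regrasp target: axial tool, grasp pt at mirror x=.121,z=.005
Rm=np.column_stack([-SN,np.cross(-SX,-SN),-SX]);p=(M@[.121,0,.005,1])[:3]+SX*.159
t=T(robot.observe());print('tool goal',p,'shift',np.round((p-t[:3,3])*1e3),'turn',np.round(np.degrees(R.from_matrix(Rm@t[:3,:3].T).as_rotvec()),1))
E
```

```text
head front at z 0.154 [0.531  0.2379 0.154 ]
head front at z 0.1575 [0.5305 0.2323 0.1575]
head front at z 0.161 [0.53   0.2266 0.161 ]
board bottom 240 95 [0.4174 0.2274 0.    ]
board bottom 270 94 [0.4775 0.2275 0.    ]
board bottom 300 93 [0.5376 0.228  0.    ]
board bottom 330 93 [0.5978 0.226  0.    ]
board bottom 360 89 [0.6601 0.2361 0.    ]
end first wood row 272 end first wood row 272 end first wood row 272 head top first [348] head top first [349] 
pred end z=0/.01 [282.51826974 273.55867126] [282.52469505 278.62755511] head top [249.22374958 352.32092869] [249.96805804 346.06685584] slotend [282.28471314 326.33861802]
col 282 rows 262-285, 308-352 [(np.int64(60), np.int64(83), np.int64(133)), (np.int64(59), np.int64(83), np.int64(134)), (np.int64(61), np.int64(84), np.int64(135)), (np.int64(56), np.int64(79), np.int64(130)), (np.int64(113), np.int64(162), np.int64(212)), (np.int64(150), np.int64(219), np.int64(245)), (np.int64(164), np.int64(230), np.int64(252)), (np.int64(134), np.int64(193), np.int64(230)), (np.int64(133), np.int64(192), np.int64(229))]
scene pred end [array([251.8, 144.7]), array([250.7, 141.3]), array([263.3, 141.8]), array([262.2, 138.4])]
scene wood top 136 [230] x range 230 284
tool goal [ 0.48835904 -0.12887811  0.2780086 ] shift [  12.  288. -190.] turn [-88.3   2.6   0.1]
```

```bash
python3 -m creep '[[[1,28,0,-7,0,0],[1,28,0,-7,0,0],[1,28,0,-7,0,0],[1,28,0,-7,0,0],[1,28,0,-7,0,0]]]' >/dev/null;python3 -m creep '[[[1,28,0,-7,0,0],[1,28,0,-7,0,0],[1,28,-10,-7,0,0],[1,28,-20,-7,0,0],[1,28,-25,-7,0,0]]]'
cat > rg.py <<'E'
import sys
from h import *
back=float(sys.argv[1]);M=stand()
Rm=np.column_stack([-SN,np.cross(-SX,-SN),-SX]);p=(M@[.121,0,.006,1])[:3]+SX*(.159+back)
s=robot.observe();t=T(s);print('pos',s['tool_pos'],'q',np.round(s['qpos'],2),'shift',np.round((p-t[:3,3])*1e3,1),'turn',np.round(np.degrees(R.from_matrix(Rm@t[:3,:3].T).as_rotvec()),1))
E
python3 rg.py .1
```

```text
time: 14.57
tool_pos: [0.4832, -0.13, 0.4074]
tool_rot: [3.097, 0.402, 1.542]
contact_force: [-0.4, -1.5, -0.9]
opening: 0.0918
pos [ 0.48320442 -0.12998183  0.4073503 ] q [-0.31  0.28  1.65 -0.42  1.09 -0.12] shift [  7.7  64.6 -52.1] turn [-16.9   2.8  -2. ]
```

```bash
python3 -m creep '[[[3,25,-10,-7,1,-1],[3,25,-20,-7,1,-1],[0,8,-15,-2,1,0],[0,0,0,0,0,0],[0,0,0,0,0,0]]]'; python3 rg.py .1
```

```text
time: 14.98
tool_pos: [0.4862, -0.06, 0.3571]
tool_rot: [-3.134, 0.693, 1.562]
contact_force: [0.4, 0.2, -0.0]
opening: 0.0915
pos [ 0.48623992 -0.06003888  0.35711039] q [-0.1   0.36  1.74 -0.78  1.13  0.3 ] shift [ 4.7 -5.4 -1.9] turn [-0.3 -0.3 -1.5]
```

```bash
python3 -m creep '[[[3,-12,-8,0,0,-1.5],[1,-16,-18,0,0,0],[0,-12,-16,0,0,0],[0,0,0,0,0,0],[0,0,0,0,0,0]]]'; python3 rg.py .0
```

```text
time: 15.4
tool_pos: [0.4913, -0.1069, 0.318]
tool_rot: [3.137, 0.689, 1.522]
contact_force: [0.0, -0.1, 0.4]
opening: 0.092
pos [ 0.49132579 -0.10694448  0.31797361] q [-0.19  0.42  1.77 -0.83  1.02  0.34] shift [ -3.  -22.7 -39.3] turn [-0.5  0.2  0.3]
```

```bash
python3 -m creep '[[[-1,-9,-18,0,0,0],[-1,-7,-13,0,0,0],[0,-3,-6,0,0,0],[0,0,0,0,0,0],[0,0,0,0,0,0]]]' 0.1; python3 rg.py .0
```

```text
time: 15.82
tool_pos: [0.4906, -0.1301, 0.286]
tool_rot: [3.123, 0.689, 1.506]
contact_force: [0.3, -0.0, -0.3]
opening: 0.0633
pos [ 0.49055008 -0.13005693  0.28601991] q [-0.24  0.47  1.8  -0.89  0.93  0.39] shift [-2.2  0.4 -7.4] turn [-0.5  0.8  0.7]
```

```bash
python3 -m creep '[[[-2,-1,-6,1,0.5,0.5],[0,0,-2,0,0,0],[0,0,0,0,0,0]]]'; python3 rg.py .0
```

```text
time: 16.07
tool_pos: [0.4891, -0.1307, 0.2799]
tool_rot: [3.131, 0.672, 1.521]
contact_force: [-0.2, -1.2, 0.1]
opening: 0.0437
pos [ 0.4891021  -0.13072136  0.27990762] q [-0.24  0.47  1.81 -0.88  0.91  0.38] shift [-0.8  1.1 -1.3] turn [-1.5  0.5  0.2]
```

```bash
python3 -m creep '[[[-0.8,1,-1,0,0,0],[0,0,0,0,0,0],[0,0,0,0,0,0],[0,0,0,0,0,0],[0,0,0,0,0,0]]]' 1 60;python3 -m creep '[[[0,0,0,0,0,0],[0,0,0,0,0,0]]]'; python3 rg.py .0
```

```text
time: 16.48
tool_pos: [0.4883, -0.129, 0.2794]
tool_rot: [3.131, 0.672, 1.522]
contact_force: [-0.6, -1.6, -0.3]
opening: 0.0335
time: 16.65
tool_pos: [0.4884, -0.129, 0.2794]
tool_rot: [3.131, 0.672, 1.522]
contact_force: [-0.2, -1.1, -0.8]
opening: 0.0336
pos [ 0.48837095 -0.12897793  0.27942123] q [-0.24  0.47  1.81 -0.88  0.91  0.38] shift [-0.  -0.7 -0.8] turn [-1.5  0.6  0.1]
```

```bash
cat >> h.py <<'E'
PEG=np.array([.530,.251,.158]);BY=np.radians(89);c8,s8=np.cos(np.radians(8)),np.sin(np.radians(8))
bx=np.array([np.cos(BY),np.sin(BY),0]);UX=bx*s8+np.array([0,0,c8]);BN=-bx*c8+np.array([0,0,s8])
def hang(dn,dx): return pose(PEG+BN*dn+UX*(dx-.08),UX,BN)
E
python3 - <<'E'
from h import *
H=np.linalg.inv(stand())@T(robot.observe());np.save('H1.npy',H);print(np.round(H,3))
for a in((.1,.06),(.045,.018),(.006,.018),(.006,0)): print(a);delta(hang(*a),H)
E
python3 -m creep '[[[0,10,12,0,0,0],[0,22,26,0,0,0],[0,22,26,0,0,0],[0,22,26,0,0,0],[0,15,26,3,0,0]]]';python3 -m creep '[[[0,15,22,5,0,0],[0,15,15,5,0,0],[0,0,0,0,0,0],[0,0,0,0,0,0]]]'
```

```text
[[ 0.026  0.005 -1.     0.281]
 [-0.007 -1.    -0.005 -0.   ]
 [-1.     0.007 -0.026  0.006]
 [ 0.     0.     0.     1.   ]]
(0.1, 0.06)
shift mm [ 40.4 311.4 151.8] turn deg [32.  -0.9  1.3] goal [0.529 0.182 0.431]
(0.045, 0.018)
shift mm [ 41.3 360.  102.6] turn deg [32.  -0.9  1.3] goal [0.53  0.231 0.382]
(0.006, 0.018)
shift mm [ 42.  398.6  97.1] turn deg [32.  -0.9  1.3] goal [0.53  0.27  0.377]
(0.006, 0)
shift mm [ 41.9 396.1  79.3] turn deg [32.  -0.9  1.3] goal [0.53  0.267 0.359]
time: 17.07
tool_pos: [0.4859, -0.0367, 0.3923]
tool_rot: [-3.129, 0.614, 1.531]
contact_force: [0.0, -0.4, -1.3]
opening: 0.0337
time: 17.4
tool_pos: [0.4856, -0.0013, 0.4371]
tool_rot: [-3.132, 0.426, 1.537]
contact_force: [-0.4, -0.8, -2.3]
opening: 0.0338
```

```bash
python3 -m creep '[[[7,28,0,4,0,0],[7,28,0,4,0,0],[7,28,0,4,0,0],[7,28,0,4,0,0],[7,28,0,2,0,1]]]';python3 -m creep '[[[5,18,0,0,0,0],[0,0,0,0,0,0],[0,0,0,0,0,0]]]'
python3 - <<'E'
from h import *
import pickle
H=np.load('H1.npy');delta(hang(.1,.06),H)
sc=viewer.read_camera('scene');s=robot.observe();im=viewer.read_camera('wrist');tp=viewer.read_camera('top');pickle.dump(s,open('s9.pkl','wb'))
for n,i in(('s9',sc),('w9',im),('t9',tp)): cv2.imwrite(f'pics/{n}full.png',i)
M=T(s)@np.linalg.inv(H)
for n,i in(('wrist',im),('scene',sc),('top',tp)):
    m=sil(n,M,s,i.shape[:2])>0;w=wood(i)>0
    print(n,[np.round(proj(n,(M@[x,y,0,1])[:3],s)).astype(int).tolist() for x,y in OUT],'frac',w[m].mean())
E
```

```text
time: 17.82
tool_pos: [0.5202, 0.1379, 0.433]
tool_rot: [-3.112, 0.111, 1.55]
contact_force: [1.3, -1.5, -1.4]
opening: 0.0332
time: 18.07
tool_pos: [0.5262, 0.1594, 0.4282]
tool_rot: [-3.106, 0.113, 1.553]
contact_force: [-0.2, -0.5, -1.9]
opening: 0.0338
shift mm [ 2.7 23.   3.1] turn deg [-0.  -2.4 -0.1] goal [0.529 0.182 0.431]
wrist [[327, 192], [349, 230], [303, 231], [320, 310], [231, 310], [247, 231], [202, 232], [223, 193]] frac 0.7482217057539263
scene [[289, 251], [291, 225], [302, 221], [305, 195], [319, 190], [316, 216], [327, 212], [322, 238]] frac 0.77561282212445
top [[227, 199], [220, 193], [219, 202], [212, 197], [211, 209], [219, 214], [219, 223], [227, 227]] frac 0.2536082474226804
```

```bash
python3 - <<'E'
from h import *
import pickle
s=pickle.load(open('s9.pkl','rb'));sc=cv2.imread('pics/s9full.png');im=cv2.imread('pics/w9full.png');H=np.load('H1.npy')
for nm,v in(('scene',[('scene',sc,280,205,335,260,1)]),('wrist',[('wrist',im,190,180,360,262,1)]),('both',[('scene',sc,280,205,335,260,1),('wrist',im,190,180,360,262,1)])):
    r=fit(v,s,[(0,0,0,0,0)],H);print(nm,np.round(r.x,2),round(r.fun,3))
np.save('H2.npy',np.linalg.inv(Gi(r.x,H)))
w=wood(im);print('wrist wood rows/cols at',[(v,np.flatnonzero(w[v,180:370])[[0,-1]]+180) for v in(200,215,225,240,255) if w[v,180:370].any()])
g=cv2.cvtColor(im,cv2.COLOR_BGR2GRAY)
M=T(s)@np.linalg.inv(H);print('pred hole/slotend',proj('wrist',(M@[.062,0,0,1])[:3],s),proj('wrist',(M@[.084,0,0,1])[:3],s))
for v in range(186,300,3): print(v,''.join(chr(48+x//26) for x in g[v,190:360:2]),''.join('#' if x else '.' for x in w[v,190:360:2]))
E
```

```text
scene [ 3.85 -4.09 -0.52  0.6   1.28] 0.1
wrist [ 4.36 -7.29 -0.74  0.89  1.12] 0.035
both [ 5.01 -6.44 -2.26  0.36  0.99] 0.117
wrist wood rows/cols at [(215, array([217, 334])), (225, array([210, 341])), (240, array([203, 348])), (255, array([228, 308]))]
pred hole/slotend [275.25585113 237.981902  ] [275.34820568 252.77723232]
186 4444444443344444344444444444443444443343333334444444444434444434444444444444444333344 .....................................................................................
189 4444444444444444344444444444444344443343333334444444444444444434444444444444444333344 .....................................................................................
192 4444444444344444344444343444444444444343333334444444444444444434444444444444444333344 .....................................................................................
195 4444344444344444444444343444444444444344333334444444444444444434444444444444444333344 .....................................................................................
198 444434444444444434444444444444344444334333333444444444444344
[... 5219 characters left out ...]
 1111111145555777777411145655555555555566665555555555555444333333201155555555555211111 .......................##########################################....................
291 1111111135555777776211255655555555555556665555555555554544433333311135555555555111111 .......................##########################################....................
294 1111111135555777775111455555555555555555555555555555554444443333321115555555555111111 ......................###########################################....................
297 1111133225556777773111688888888888888888888888888888887787774555441104555555555123211 .....##...............############################################...............#...
```

```bash
python3 - <<'E'
from h import *
import pickle
from scipy.optimize import least_squares
s=pickle.load(open('s9.pkl','rb'));im=cv2.imread('pics/w9full.png');H=np.load('H1.npy');sc=cv2.imread('pics/s9full.png')
w=wood(im)
for v in(204,206,231,233,239,288,294): c=np.flatnonzero(w[v,195:352])+195;print(v,c[0],c[-1],end=' | ')
obs=[((-.05,-.04,0),None,202.8),((-.05,.04,0),None,202.8),((.05,.04,0),None,232.6),((.05,-.04,0),None,232.6),((.05,.04,.01),None,247.5),((.05,-.04,.01),None,247),((.14,0,0),None,296),((.084,0,0),None,250.7),((.05,.045,0),204.5,None),((.05,-.045,0),349,None),((-.05,.045,0),226,None),((-.05,-.045,0),329,None)]
def f(p):
    M=T(s)@Gi(p,H);o=[]
    for q,u,v in obs:
        e=proj('wrist',(M@[*q,1])[:3],s)
        o.append(e[1]-v if u is None else e[0]-u)
    return np.array(o)
print()
r=least_squares(f,np.zeros(5));print(np.round(r.x,2),np.round(f(r.x),1))
H2=np.load('H2.npy');
D=Gi(r.x,H);np.save('H3.npy',np.linalg.inv(D))
for n,h in(('H2',H2),('H3',np.linalg.inv(D))):
    M=T(s)@np.linalg.inv(h);print(n,'incl',np.degrees(np.arctan2(M[2,0],M[1,0])),'slot pt',(M@[.08,0,0,1])[:3],'low',(M@[-.05,0,0,1])[:3]);
    m=sil('scene',M,s,sc.shape[:2])[205:260,280:335]>0;ww=wood(sc)[205:260,280:335]>0;print('IoU scene',(m&ww).sum()/(m|ww).sum())
E
```

```text
204 225 326 | 206 223 327 | 231 206 345 | 233 205 347 | 239 203 348 | 288 235 318 | 294 234 319 | 
[ 4.19 -2.57 -1.91  0.76 -0.11] [-0.7 -0.3  0.4 -0.1  0.8  0.9 -0.3 -0.7 -0.3  0.2  0.6 -0.5]
H2 incl 77.03562429576012 slot pt [0.5161184  0.13640851 0.22159431] low [0.51111067 0.10726528 0.09500207]
IoU scene 0.9235294117647059
H3 incl 77.85309399692107 slot pt [0.51756744 0.13694312 0.22541259] low [0.51347049 0.10960224 0.09838625]
IoU scene 0.889795918367347
```

```bash
python3 - <<'E'
from h import *
import pickle
s=pickle.load(open('s9.pkl','rb'));H=np.load('H1.npy');sc=cv2.imread('pics/s9full.png');im=cv2.imread('pics/w9full.png')
print('peg head model scene',proj('scene',PEG+BN*.0225),'(seen ~324,264) top',proj('top',PEG+BN*.025),'(seen front ~190,205.5)')
r=fit([('scene',sc,280,205,335,260,1.)],s,[(4,-3,-2,0.5,0),(4,-6,-2,.5,0)],H);print('scene only',np.round(r.x,2),r.fun)
M=T(s)@Gi(r.x,H);print('slot pt',(M@[.08,0,0,1])[:3],'incl',np.degrees(np.arctan2(M[2,0],M[1,0])))
w=wood(sc)
s0=cv2.imread('pics/s8full.png');g=cv2.cvtColor(s0,cv2.COLOR_BGR2GRAY)
for v in range(256,276): print(v,' '.join(f'{x//10:2d}' for x in g[v,314:338]))
E
```

```text
peg head model scene [323.65512597 261.31384315] (seen ~324,264) top [190.34170326 205.15080683] (seen front ~190,205.5)
scene only [ 4.36 -8.96 -0.26 -0.54  1.08] 0.07872668842543033
slot pt [0.51550873 0.13437911 0.21938583] incl 77.69226096099274
256  7  7  7  8  8  8  7  8  8  8  8  8  8  8  7  7  7  8  8  8  8  8  8  8
257  7  7  7  8  8  8  8  7  7  8  8  8  7  8  7  7  8  8  8  8  8  8  7  8
258  7  8  7  7  8  8  8  8  7  7  8  8  7  8  7  7  7  8  8  8  8  8  8  8
259  8  8  7  7  8  8  8  8  7  7  8  7  8  8  7  7  7  7  8  8  8  8  8  8
260  8  8  7  7  7  8  8  8  7  9 10  9  7  7  8  7  7  8  7  8  8  8  8  8
261  8  8  8  8  7  7  7 10 15 17 17 15 11  8  8  7  8  7  7  8  8  8  8  8
262  8  8  8  7  7  7  9 15 19 19 17 15 11  8  8  8  7  8  7  7  7  8  8  8
263  8  8  8  8  7  7 13 17 17 16 15 12 10  8  7  8  8  8  7  7  7  7  7  7
264  7  8  8  8  8  8 13 15 14 17 18 16 11  8  7  8  8  8  7  7  7  6  9 13
265  7  8  8  8  8  8 12 12 13 17 19 18 13  8  7  7  7  7  7  8 13 19 20 21
266  7  7  8  8  8  7  9 10  9 14 18 19 17 10  7  6  7 13 19 20 21 22 22 22
267  7  7  7  7  8  8  8  8  6 11 16 18 18 13 11 19 20 21 22 22 22 22 22 22
268  7  8  7  7  8  8  8  7  7  7 13 16 18 20 20 22 22 22 22 22 22 21 19 19
269  7  7  7  7  7  7  7  7  8 12 19 20 21 22 22 22 22 22 22 19 19 18 16 16
270  7  7  7  6  6  6 12 19 20 20 22 22 22 22 22 22 20 19 19 16 16 16 16 17
271  7  6  6 12 19 20 21 22 22 22 22 22 22 21 19 19 17 16 16 16 16 16 16 16
272  8 15 19 21 22 23 22 22 22 22 21 19 19 18 16 16 16 16 16 16 16 16 16 16
273 20 21 22 22 22 22 22 21 20 19 17 16 16 16 16 16 16 16 16 16 16 16 16 16
274 22 22 22 22 22 20 19 18 16 16 16 16 16 16 16 16 16 16 16 16 16 16 16 16
275 22 22 21 18 19 17 16 16 16 16 17 16 16 16 16 16 16 16 16 16 16 16 16 16
```

The peg and the mirror both appear about 5–6 mm low in the scene camera, so that is a camera bias. The wrist-based numbers (H3 and PEG) agree with each other, so I'll use those.

```bash
cat > hg.py <<'E'
import sys
from h import *
H=np.load('H3.npy');s=robot.observe();M=T(s)@np.linalg.inv(H);d=(M@[.08,0,0,1])[:3]-PEG
print('off face mm %.1f  up %.1f  lat %.1f  incl %.1f'%(d@BN*1e3,d@UX*1e3,d@np.cross(BN,UX)*1e3,np.degrees(np.arctan2(M[2,0],M[1,0]))))
for a in sys.argv[1:]: delta(hang(*[float(x)/1e3 for x in a.split(',')]),H,s)
E
python3 hg.py 60,18 40,18
```

```text
off face mm 123.2  up 51.7  lat 10.3  incl 77.9
shift mm [  5.4  43.1 -40.9] turn deg [ 4.1 -1.7 -0.2] goal [0.531 0.202 0.388]
shift mm [  5.7  62.9 -43.7] turn deg [ 4.1 -1.7 -0.2] goal [0.532 0.221 0.385]
```

```bash
python3 -m creep '[[[2,16,-14,2,-0.7,0],[2,14,-14,2,-0.6,0],[1,8,-10,0,-0.4,0],[0,0,0,0,0,0],[0,0,0,0,0,0]]]'; python3 hg.py 40,18
```

```text
time: 18.63
tool_pos: [0.5311, 0.1919, 0.3906]
tool_rot: [-3.138, 0.043, 1.542]
contact_force: [0.8, 0.2, -1.5]
opening: 0.0335
off face mm 70.6  up 19.2  lat -0.5  incl 81.8
shift mm [ 0.7 29.5 -5.4] turn deg [0.2 0.2 0.2] goal [0.532 0.221 0.385]
```

```bash
python3 -m creep '[[[0,0,0,0,0,0]]]' | grep pos; python3 hg.py 40,18
```

```text
tool_pos: [0.531, 0.191, 0.3909]
off face mm 71.7  up 19.3  lat -0.4  incl 81.8
shift mm [ 0.7 30.4 -5.7] turn deg [0.2 0.2 0.3] goal [0.532 0.221 0.385]
```

```bash
python3 -m creep '[[[0,14,-3,0,0,0],[0,12,-2,0,0,0],[0,0,0,0,0,0],[0,0,0,0,0,0]]]'; python3 hg.py 40,18 6,18
python3 - <<'E'
from h import *
s=robot.observe();im=viewer.read_camera('wrist');cv2.imwrite('pics/w10full.png',im);H=np.load('H3.npy');M=T(s)@np.linalg.inv(H)
X=np.cross(UX,BN)
for n,p in (('origin',PEG),('head back',PEG+BN*.020),('head front',PEG+BN*.025),('headL',PEG+BN*.0225-X*.008),('headR',PEG+BN*.0225+X*.008)): print(n,np.round(proj('wrist',p,s),1))
print('hole z0',np.round(proj('wrist',(M@[.062,0,0,1])[:3],s),1),'slotend',np.round(proj('wrist',(M@[.084,0,0,1])[:3],s),1),'headtop z0',[np.round(proj('wrist',(M@[.05,y,0,1])[:3],s),1) for y in(-.045,.045)],'end',np.round(proj('wrist',(M@[.14,0,0,1])[:3],s),1))
g=cv2.cvtColor(im,cv2.COLOR_BGR2GRAY)
for v in range(150,262,3): print(v,''.join(chr(48+x//16) for x in g[v,210:350:2]))
E
```

```text
time: 19.05
tool_pos: [0.5315, 0.2171, 0.388]
tool_rot: [-3.141, 0.045, 1.538]
contact_force: [0.2, 0.5, -1.3]
opening: 0.0334
off face mm 45.5  up 20.1  lat -1.1  incl 81.7
shift mm [ 0.3  4.3 -2.8] turn deg [0.3 0.4 0.4] goal [0.532 0.221 0.385]
shift mm [ 0.9 38.  -7.5] turn deg [0.3 0.4 0.4] goal [0.532 0.255 0.38 ]
origin [273.1 160.1]
head back [273.7 194.8]
head front [273.8 203.3]
headL [260.  199.3]
headR [287.6 198.9]
hole z0 [276.3 238.3] slotend [276.  250.1] headtop z0 [array([349.1, 232.5]), array([204.2, 233. ])] end [274.6 295.8]
150 ??????????????????????????????????????????????????????????????????????
153 ??????????????????????????????????????????????????????????????????????
156 ??????????????????????????????????????????????????????????????????????
159 ??????????????????????????????????????????????????????????????????????
162 ???????????>>>>>>>>>>>=====>====<<<;;;;:::9866666655555555555444444444
165 33333333333343334334333344566699:::98554334344433443343333333333333344
168 43333443344444444444334333333389::997344344434433333333333333333333344
171 3333344333334443444
[... 1601 characters left out ...]
87:<<<<<<<<<;;;;;;;;<<<;4
237 >>===============>>78888<<<<<<>==>>>>;;;:;:88888>=>>>===>===========<6
240 >>>===<=<=====>>=>888787<<<<<<=>==>>>;;;:9878777<>==>>===>=<=<<=<===<6
243 >>>>============>>778777778:<<======>;:9877878778>===>>===>=<=<<=<<==6
246 =<==<<;;;;;;;;;;;:7778878788<<;;;<;;<;;7788878787<<;;;;;;;;;;:::999865
249 5533433333333333377777778787<:3333333:;8888877777755555566555545555555
252 55334444443333433><:;:;;:::9987777777789999999989=56655566555555555556
255 5433444336:;;533378888888788888888788887777777777756669;:9655555555555
258 643336::;;;;:312478888888888888888788888777777777766125;:::;:864455555
261 46::;;:;:;:;8211688888888888888888888888777777777756122;;:::;:;;:86556
```

The patch confirms alignment. The peg head is at columns 262–288, rows 195–205 (model 260–287.6, 195–203). The slot is centred at column 276.5 against the peg's 275. I'll push in.

```bash
python3 -m creep '[[[0,8,-2.5,0.2,0.4,0.4],[0,6,-1.5,0,0,0],[0,0,0,0,0,0]]]'; python3 -m creep '[[[0,6,-1,0,0,0],[0,5,-0.7,0,0,0],[0,0,0,0,0,0]]]'; python3 hg.py 6,18
```

```text
time: 19.35
tool_pos: [0.5314, 0.2321, 0.3842]
tool_rot: [-3.134, 0.041, 1.545]
contact_force: [-0.4, 0.8, -1.0]
opening: 0.034
time: 19.6
tool_pos: [0.5315, 0.2415, 0.3827]
tool_rot: [-3.133, 0.051, 1.545]
contact_force: [-0.0, -0.6, -0.8]
opening: 0.0334
off face mm 21.8  up 18.1  lat 0.9  incl 81.4
shift mm [ 0.8 13.6 -2.2] turn deg [ 0.6 -0.1  0. ] goal [0.532 0.255 0.38 ]
```

```bash
python3 -m creep '[[[1,5,-0.7,0.3,0,0],[0.5,5,-0.7,0,0,0],[0,0,0,0,0,0]]]'; python3 -m creep '[[[0,4,-0.6,0,0,0],[0,0,0,0,0,0]]]'; python3 hg.py 6,18
```

```text
time: 19.85
tool_pos: [0.5334, 0.2513, 0.3807]
tool_rot: [-3.132, 0.049, 1.544]
contact_force: [-0.1, -0.5, -1.6]
opening: 0.0335
time: 20.02
tool_pos: [0.5333, 0.2564, 0.3798]
tool_rot: [-3.132, 0.048, 1.545]
contact_force: [0.3, 0.6, -1.9]
opening: 0.0335
off face mm 6.1  up 17.4  lat -0.5  incl 81.6
shift mm [-1.  -1.3  0.6] turn deg [ 0.4 -0.1  0.1] goal [0.532 0.255 0.38 ]
```

```bash
python3 -m creep '[[[-0.3,-1,-6,0,0,0],[0,-0.8,-5,0,0,0],[0,0,0,0,0,0]]]'; python3 hg.py 6,0; python3 -m creep '[[[0,-0.4,-3,0,0,0],[0,0,-1,0,0,0],[0,0,0,0,0,0]]]'; python3 hg.py 6,0
```

```text
time: 20.27
tool_pos: [0.5326, 0.2553, 0.3679]
tool_rot: [-3.132, 0.047, 1.546]
contact_force: [0.6, -0.1, -2.0]
opening: 0.0337
off face mm 5.4  up 5.4  lat 0.3  incl 81.6
shift mm [-0.3 -2.7 -5.2] turn deg [ 0.4 -0.1 -0. ] goal [0.532 0.253 0.363]
time: 20.52
tool_pos: [0.5329, 0.2546, 0.3635]
tool_rot: [-3.133, 0.047, 1.545]
contact_force: [0.8, -0.1, -0.4]
opening: 0.0336
off face mm 5.3  up 1.0  lat -0.4  incl 81.6
shift mm [-0.6 -2.1 -0.8] turn deg [ 0.4 -0.1  0. ] goal [0.532 0.253 0.363]
```

Nearly home. I'll make 1 mm down steps until the slot end bears on the shank, nudging slightly outward to stay between collar and head.

```bash
for i in 1 2 3 4 5; do python3 -m creep '[[[0,-0.3,-1.5,0,0,0],[0,0,0,0,0,0]]]'|grep -E 'pos|force'; done; python3 hg.py 6,0
```

```text
tool_pos: [0.5328, 0.2541, 0.3617]
contact_force: [-0.7, -0.4, -1.9]
tool_pos: [0.5327, 0.2537, 0.3601]
contact_force: [-0.9, -0.4, -2.0]
tool_pos: [0.5327, 0.2534, 0.3586]
contact_force: [-0.8, -0.4, -1.4]
tool_pos: [0.5326, 0.2533, 0.3585]
contact_force: [0.4, -0.3, -1.4]
tool_pos: [0.5324, 0.2532, 0.3585]
contact_force: [-0.7, -0.2, -0.9]
off face mm 5.6  up -4.1  lat -0.4  incl 81.8
shift mm [-0.2 -0.7  4.2] turn deg [0.2 0.1 0. ] goal [0.532 0.253 0.363]
```

It stopped firmly about 21 mm below the hole pose, so the slot end is on the shank. Release, withdraw upwards along the handle, and look.

```bash
python3 -m creep '[[[0,0,0,0,0,0],[0,0,0,0,0,0],[0,0,0,0,0,0],[0,0,0,0,0,0],[0,0,0,0,0,0]]]' -0.2; python3 -m creep '[[[0,0.5,5,0,0,0],[0,1,10,0,0,0],[0,3,25,0,0,0],[0,3,30,0,0,0],[0,3,30,0,0,0]]]' -1; python3 -m creep '[[[0,-20,30,0,0,0],[0,-38,10,4,0,0],[0,-38,0,6,0,0],[0,-38,0,6,0,0],[0,-38,0,6,0,0]]]';python3 -m creep '[[[0,-38,0,6,0,0],[0,-38,0,6,0,0],[0,-30,0,4,0,0],[0,0,0,0,0,0],[0,0,0,0,0,0]]]'
python3 - <<'E'
from h import *
import pickle
sc=viewer.read_camera('scene');s=robot.observe();im=viewer.read_camera('wrist');tp=viewer.read_camera('top');pickle.dump(s,open('s11.pkl','wb'))
for n,i in(('s11',sc),('w11',im),('t11',tp)): cv2.imwrite(f'pics/{n}full.png',i)
M=hang(.006,0)
for n,i in(('wrist',im),('scene',sc),('top',tp)): print(n,[np.round(proj(n,(M@[x,y,.01,1])[:3],s)).astype(int).tolist() for x,y in OUT],'peg',np.round(proj(n,PEG+BN*.025,s)))
E
```

```text
time: 21.77
tool_pos: [0.5327, 0.2531, 0.358]
tool_rot: [-3.136, 0.045, 1.545]
contact_force: [-0.2, 0.2, 0.5]
opening: 0.0546
time: 22.18
tool_pos: [0.5316, 0.263, 0.4561]
tool_rot: [-3.121, 0.05, 1.545]
contact_force: [-0.2, -0.1, 0.2]
opening: 0.0836
time: 22.6
tool_pos: [0.5286, 0.0952, 0.5117]
tool_rot: [-3.141, -0.351, 1.566]
contact_force: [0.7, -0.5, -0.7]
opening: 0.0918
time: 23.02
tool_pos: [0.5263, -0.0232, 0.5179]
tool_rot: [3.126, -0.647, 1.567]
contact_force: [-0.2, -0.1, 0.7]
opening: 0.0918
wrist [[304, 223], [310, 188], [287, 188], [291, 143], [257, 142], [259, 187], [237, 187], [242, 222]] peg [273. 181.]
scene [[300, 301], [305, 278], [316, 274], [322, 250], [336, 245], [330, 269], [341, 265], [334, 288]] peg [323. 260.]
top [[200, 196], [191, 192], [191, 201], [181, 197], [181, 208], [190, 212], [190, 221], [199, 223]] peg [190. 205.]
```

```bash
python3 - <<'E'
import cv2,numpy as np
im=cv2.imread('pics/w11full.png');sc=cv2.imread('pics/s11full.png');tp=cv2.imread('pics/t11full.png')
pk=lambda i,x,y,w,h,W,H: cv2.resize(i[y:y+h,x:x+w],(W,H),interpolation=cv2.INTER_CUBIC)
cv2.imwrite('pics/p6.png',np.hstack([pk(im,215,125,125,125,500,500),np.vstack([pk(sc,280,230,90,75,300,250),pk(tp,155,160,75,62,300,250)])]))
E
```

```text
(no output)
```

View pics/p6.png

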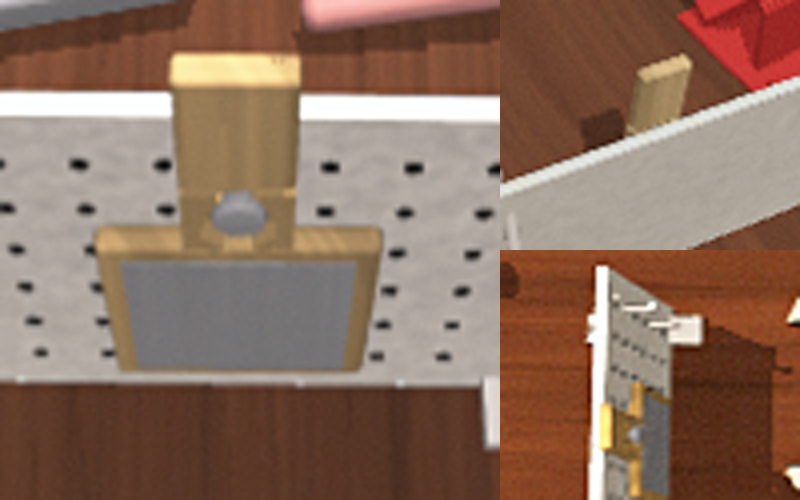

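The last picture shows the mirror hanging glass-out and handle-up, with the peg head at (238,213) in front of the slot and the slot-end line at row 193. I'll check that against a fully-home model and confirm it is at rest.

```bash
python3 - <<'E'
from h import *
import pickle
s=pickle.load(open('s11.pkl','rb'))
c=lambda p: np.round((proj('wrist',p,s)-[215,125])*4,0)
print('head front centre',c(PEG+BN*.025),'obs ~(238,215)')
for dn in(.002,.006,.01):
  for dx in(0,.006):
    M=hang(dn,dx);print(dn,dx,'slot end',c((M@[.084,0,.01,1])[:3]),'end z.01',c((M@[.14,0,.01,1])[:3]),'headtop z.01',c((M@[.05,0,.01,1])[:3]),'bottom z.01',c((M@[-.05,0,.01,1])[:3]))
print('obs: slot-end line 193, end 85, headtop ~257, bottom ~370')
im=viewer.read_camera('wrist');old=cv2.imread('pics/w11full.png')
print('motion since',np.abs(im.astype(int)-old)[125:250,215:340].mean(), robot.observe()['contact_force'])
a=cv2.imread('pics/t11full.png').astype(int);b=cv2.imread('pics/top0.png');b=cv2.resize(b,(560,420),interpolation=cv2.INTER_AREA).astype(int)
d=np.abs(a-b).mean(2)
for n,(u,v) in dict(compact=(416,245),cologne=(558,263),tin=(199,330),roller=(206,258),clip=(371,235),dish=(476,246)).items():
    x,y=int(u*.7),int(v*.7);print(n,d[y-18:y+18,x-18:x+18].mean().round(1),end=' ')
E
```

```text
head front centre [233. 224.] obs ~(238,215)
0.002 0 slot end [234. 178.] end z.01 [235.  57.] headtop z.01 [233. 239.] bottom z.01 [232. 380.]
0.002 0.006 slot end [234. 166.] end z.01 [235.  42.] headtop z.01 [233. 229.] bottom z.01 [232. 373.]
0.006 0 slot end [234. 190.] end z.01 [235.  69.] headtop z.01 [233. 250.] bottom z.01 [232. 390.]
0.006 0.006 slot end [234. 178.] end z.01 [235.  54.] headtop z.01 [233. 240.] bottom z.01 [232. 383.]
0.01 0 slot end [234. 201.] end z.01 [235.  82.] headtop z.01 [233. 261.] bottom z.01 [231. 399.]
0.01 0.006 slot end [234. 190.] end z.01 [235.  67.] headtop z.01 [233. 251.] bottom z.01 [232. 392.]
obs: slot-end line 193, end 85, headtop ~257, bottom ~370
motion since 12.166976 [ 0.21488034  0.36526514 -0.72986606]
compact 47.2 cologne 4.1 tin 4.1 roller 3.9 clip 39.4 dish 39.5
```

Slot end sits 22 px above the head centre, against 23 px for the model fully home with the glass side against the head. So it is home, with its lower edge leaning on the board. The differences at the compact, clip and dish are probably the arm hiding them, so I'll move aside and recheck.

```bash
python3 -m creep '[[[-10,-38,0,0,0,0],[-10,-38,0,0,0,0],[-10,-38,0,0,0,0],[-10,-38,0,0,0,0],[-10,-38,0,0,0,0]]]'>/dev/null;python3 -m creep '[[[-10,-38,0,0,0,0],[-10,-30,0,0,0,0],[0,0,0,0,0,0],[0,0,0,0,0,0],[0,0,0,0,0,0]]]'; python3 -m creep '[[[0,0,0,0,0,0],[0,0,0,0,0,0],[0,0,0,0,0,0],[0,0,0,0,0,0],[0,0,0,0,0,0]]]'
python3 - <<'E'
from h import *
t1=viewer.read_camera('top').astype(int);s1=viewer.read_camera('scene').astype(int);cv2.imwrite('pics/s12full.png',s1.astype(np.uint8));cv2.imwrite('pics/t12full.png',t1.astype(np.uint8))
b=cv2.resize(cv2.imread('pics/top0.png'),(560,420),interpolation=cv2.INTER_AREA).astype(int);c=cv2.resize(cv2.imread('pics/scene0.png'),(560,420),interpolation=cv2.INTER_AREA).astype(int)
for n,(u,v),(p,q) in (('compact',(416,245),(310,336)),('cologne',(558,263),(278,216)),('tin',(199,330),(556,513)),('roller',(206,258),(450,550)),('clip',(371,235),(318,381)),('dish',(476,246),(287,284))):
    f=lambda d,x,y:np.abs(d)[y-14:y+14,x-14:x+14].mean().round(1);print(n,'top',f(t1-b,int(u*.7),int(v*.7)),'scene',f(s1-c,int(p*.7),int(q*.7)))
o=cv2.imread('pics/t11full.png').astype(int);so=cv2.imread('pics/s11full.png').astype(int)
print('mirror region change since release: top',np.abs(t1-o)[188:230,172:204].mean(),'scene',np.abs(s1-so)[240:262,315:345].mean())
E
```

```text
time: 24.05
tool_pos: [0.4565, -0.2706, 0.52]
tool_rot: [3.124, -0.641, 1.608]
contact_force: [0.3, -0.1, 0.2]
opening: 0.0918
time: 24.47
tool_pos: [0.4589, -0.264, 0.5212]
tool_rot: [3.122, -0.64, 1.619]
contact_force: [0.1, 0.2, 0.6]
opening: 0.0916
compact top 3.7 scene 2.6
cologne top 12.5 scene 2.2
tin top 4.4 scene 1.3
roller top 4.1 scene 2.3
clip top 4.9 scene 2.2
dish top 13.2 scene 2.1
mirror region change since release: top 3.1589781746031744 scene 1.695959595959596
```

Nothing has moved: all bystanders match in the scene camera, and the mirror is at rest. Handing in.

```bash
python3 -c "
from cell import robot
print(robot.hand_in())"
```

```text
the job is handed in; nothing more can be done
None
```

The mirror was propped in the steel stand and let go, then taken again by the end of its handle. It is now hanging on the peg, glass out and handle up. I handed the job in at about 24.5 s; no verdict is reported.

**Went wrong on the way:** on the first try at the stand, the mirror's lower edge came down behind the back rest and pivoted in the grip. I lifted it clear, re-measured it and seated it from the front. Contact forces read about 11 N at most, when a fingertip touched the dresser during the first grasp.

**Last checks:**
- **On the peg:** in the final picture the slot end sits 22 px above the peg head's centre; fully home predicts 23 px. The lowering had also stopped firmly before I let go.
- **How it hangs:** it leans slightly, with the lower edge against the board and the handle a little outwards, so it is not parallel to the board.
- **At rest:** the mirror showed no visible change between the release pictures and the last ones, with the arm well clear.
- **Other things on the dresser:** all six bystanders match their starting pictures in the scene camera. In the top camera the cologne and dish areas differed more, probably the arm or its shadow.

**Disagreement:** the scene camera placed the peg and the mirror about 5–6 mm lower than the wrist camera did. I used the wrist measurements for the hanging. Even so, the mirror stopped about 4 mm lower than they predicted.

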